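Charge the mill jar with grinding balls

TASK

Lift the steel pouring tray with the five grinding balls out of its narrow holder by its bail handle, stand it on the open bench and let go; then take it by its side walls, bring its lip level to within about 4 cm above the rim of the wide jar, and only then tip all five balls into that jar. Spill none, carry the tray level while it holds balls, and leave the other jar, the bottle and the cuvette block where they are. Finally stand the empty tray level on the bench.

Things in the scene. Friction and masses are not known exactly. Their poses are not given: they have to be found in the camera images.
- holder: fixed aluminium stall, open above, no floor, 168 (x) x 80 mm (screw feet 3 mm high reach 56 mm either side). Side walls along x 60 mm high, inner faces 36 mm either side of the middle; end strips 16 mm high. Origin: middle of the footprint, on the bench; z up. The tray starts in it, both x axes alike within 2 degrees; no room for fingers beside the tray's walls
- tray: steel pouring tray, 130 mm long (x), 49 mm wide outside (y), 0.35 kg. Origin: middle of underside; z up; +x to the lip. Flat 3 mm floor from x -65 to +15 mm, then a ramp rising 24 degrees to the lip. Parallel side walls 2.5 mm thick, back wall 3 mm, all 34 mm high; ears 24 mm wide on the side walls at x -9 mm, to 60 mm height, carry the bail. Balls run out when it is tipped forward 35 to 50 degrees
- tray_lip (a point): middle of the tray's pouring lip, at (65, 0, 25) mm of the tray; axes as the tray's
- bail (a joint): angle of the tray's bail handle, rad: 0 = upright (starts within 0.15), grows to 1.5 as it folds towards the back wall (-x); never forward. Slight friction: stays where left. Pivot at (-9, 0, 54) mm of the tray; arms outside the ears, 55 mm wide in all. The tray swings freely from it about y, within about 15 degrees of level, so it cannot be tipped by it
- bail_grip (a point): centre of the bail's grip, a plastic bar 10 mm thick (x), 36 mm long (y), 11 mm high, 13 mm from the pivot: 67 mm above the tray's underside when upright. Axes as the tray's while upright
- ball0_center (a point): centre of a loose steel ball, 18 mm diameter, 24 g, one of five alike that roll about in the tray
- ball1_center (a point): centre of a loose steel ball, 18 mm diameter, 24 g, one of five alike that roll about in the tray
- ball2_center (a point): centre of a loose steel ball, 18 mm diameter, 24 g, one of five alike that roll about in the tray
- ball3_center (a point): centre of a loose steel ball, 18 mm diameter, 24 g, one of five alike that roll about in the tray
- ball4_center (a point): centre of a loose steel ball, 18 mm diameter, 24 g, one of five alike that roll about in the tray
- wide_jar: loose open steel jar, the target: the wide, low one, 96 mm outer diameter, 5 mm wall, 86 mm mouth, 60 mm high, inner floor 6 mm up, 0.9 kg. Origin: middle of its underside; z up
- tall_jar: loose open steel jar, the narrow, tall one, not to be used: 62 mm outer diameter, 85 mm high. Origin: middle of its underside
- bottle: loose brown reagent bottle with black cap, 58 mm diameter, 106 mm high. Origin: middle of its underside
- cuvette_block: loose grey block with wells, 46 x 47 mm, 62 mm high, with thin sticks standing in it up to 128 mm. Origin: middle of its underside
- printer: fixed dark office printer at the left, 142 mm high; in its own axes it reaches from x = -163 to +158 mm and 210 mm either side in y. Origin: on the bench under it; z up. (At the far right stands a monitor, whose panel, from 145 mm above the bench upwards, comes as near as x 0.65, y -0.35 m in the world.)
There are look-alikes about, which are no part of the job. Leave any red look-alike of the wide_jar alone.

How it is judged:
By the outcome, as a careful person would: the job done as asked, in the order asked, and still so for the second after the job is handed in, with the robot touching nothing.
It also fails if it takes over 72 s, if anything falls off the work surface, if the arm or the gripper's body presses on something with over 40 N, if the wrist force passes 120 N, or if a joint passes its speed limit or range.

ROBOT

A 6-joint arm with a two-finger parallel gripper is mounted at the origin on a cart in front of the work surface, level with it; the furniture and walls round the work are solid. World frame = base frame: x ahead of the robot, y to its left, z up, the work surface at z = 0. Lengths are in m, angles in degrees, forces in N, time in s.
With the tool pointing down it reaches from about 0.35 to 0.875 m from the base axis. Payload 4.2 kg.
Tool frame: the origin (TCP) lies where the fingers leave the gripper's body, on its centre line; the fingertips stand 70 mm ahead of it and the grasp point (between the pads) lies 51 mm ahead of it; z points along the fingers, y is the direction in which the jaws open and shut (so a half turn about z gives the same grasp; the last joint's range is limited). The gripper opens to 87 mm and grips with 3 to 60 N. Pads are 19 mm wide; open, the fingers measure 117 mm over their backs; the gripper's body (75 mm by 190 mm) begins 51 mm behind the grasp point.
Start: joints at [90.447, 22.042, 0.453, 0, -68.411, -14.817], TCP at [0.155, 0.605, 0.292] pointing down, gripper open.
Joint ranges: [-179.83, 179.83], [-69.29, 118.12], [-61.27, 80.66], [-181.25, 117.63], [-171.15, -9.14], [-177.46, 177.46]. Speed limits (degrees/s): [159.86, 159.86, 180, 180, 180, 180].

INTERFACE

Orientations are given as a 3x3 rotation matrix whose columns are the frame's x, y, z axes.
In Python, from station import sense, capture, camera_model, finish_job gives the robot as it stands.
- The arm moves only by the shell command python3 -m inch 'ROWS'. ROWS is JSON, a list of rows, each an object with "hand": the closure, from 0 (fully open) to 1 (shut); "slide": the shift along the world's x, y, z in cm, a list of three; "yaw": the turn about the world's z in rad. A call has 1 to 10 rows; each row is the pose to reach, as a shift and turn from the pose commanded when the call began; what a row does not reach only later rows make up. A row lasts 1/8 s, in which the tool goes at most 62.5 mm and 10.7 degrees, less where a joint would pass 70% of its speed; a pose out of reach is approached as far as the arm can. A call with a gripper value outside its range is refused whole. The fingers move at their own pace and stop on an object; the grip force is fixed at half the most. Time passes only in rows, so rows that repeat a pose let the fingers close. It gives the time, the measured TCP pose, the force and the opening at its end, in the units of the state.
- sense(): the state, without advancing time (a new reading comes with each control period).
- capture(name): name is "scene" or "top"; returns the picture (420x560x3 uint8, blue, green, red); there is no depth.
- camera_model(name): a dict with "mtx" (3x3 intrinsics, pixels), "xyz" and "orientation" of the camera in the world. Camera axes: x right, y up, looking along -z (the intrinsics and any distortion apply to the point x, -y, -z); pixel columns grow to the right and rows downward; lengths in m; the calibration is good to about 2 mm. A picture is of the moment at which its call begins. camera_model takes no time and is no camera call.
- finish_job(): hands the job in, once; it reports no verdict.
The state is a dict: "time_s": time; "joints": joint angles; "joint_velocities": joint speeds; "effort": joint torques, N m; "tcp_pos": TCP position; "ee_rot": TCP orientation; "wrist_force": force on the tool from outside, world axes, zero at the start; "moment": the same for the moment, N m; "gripper_width": opening from 0.0 (shut) to 1.0 (fully open).
Only numpy, scipy, OpenCV 4.12 (cv2) and the standard library are available. Lean on these libraries where they do the work, as an engineer would, in place of code of your own. Each camera call takes 0.05 s, during which the arm holds its last target. There are 200 camera calls.

## Working session

There is one attempt and no reset: what is moved stays moved. The work goes in short steps, Python scripts to look and compute and a shell command to move; the robot and the scene stay as the last step left them, time stands still between calls to the robot, and variables do not carry over. Pictures are saved under pics/ and viewed, about 8 in all and at most 12, crops included, and the job is handed in when it is done.

```bash
ls; mkdir -p pics
cat > h.py <<'E'
import numpy as np, cv2
from station import sense,capture,camera_model
def ray(n,u,v):
    c=camera_model(n);p=np.linalg.solve(np.array(c["mtx"]),[u,v,1.]);d=np.array(c["orientation"])@[p[0],-p[1],-p[2]]
    return np.array(c["xyz"]),d
def onz(n,u,v,z):
    o,d=ray(n,u,v);return o+d*(z-o[2])/d[2]
def proj(n,P):
    c=camera_model(n);q=np.array(c["orientation"]).T@(np.array(P)-c["xyz"]);q=np.array(c["mtx"])@[q[0],-q[1],-q[2]];return q[:2]/q[2]
E
python3 - <<'E'
from h import *
print(sense())
for n in("scene","top"):
    print(camera_model(n)); cv2.imwrite(f"pics/{n}0.png",capture(n))
E
python3 -m inch --help | head -40
```

```text
pics
{'time_s': 0.0, 'joints': array([ 9.04450036e+01,  2.20923818e+01,  3.79059177e-01, -3.03389206e-02,
       -6.84097415e+01, -1.48182119e+01]), 'joint_velocities': array([-0.07466621,  0.0111974 ,  0.07189255,  0.09655006, -0.05366825,
        0.09390206]), 'effort': array([ 1.19242750e-04, -3.90671039e+01,  1.87412918e+01,  4.21995431e+00,
        1.10504357e-02, -1.87800865e-04]), 'tcp_pos': array([0.15498912, 0.60501351, 0.29113393]), 'ee_rot': array([[ 9.68650844e-01, -2.48425675e-01, -4.75666473e-04],
       [-2.48426120e-01, -9.68648457e-01, -2.15158326e-03],
       [ 7.37549305e-05,  2.20230092e-03, -9.99997572e-01]]), 'wrist_force': array([-0.29767685,  0.23313337,  0.72834432]), 'moment': array([-0.03174231,  0.00810788,  0.01890436]), 'gripper_width': 1.0007967214394438}
{'mtx': array([[513.64969882,   0.        , 270.46134673],
       [  0.        , 513.64969882, 219.265807  ],
       [  0.        ,   0.        ,   1.        ]]), 'xyz': array([-0.26896597, -0.70864731,  0.97276592]), 'orientation': array([[ 0.68215811,  0.45565434, -0.57187362],
       [-0.73089316,  0.44773744, -0.51509841],
       [ 0.02134241,  0.76935707,  0.63846237]])}
{'mtx': array([[470.58835465,   0.        , 280.52362132],
       [  0.        , 470.58835465, 213.10799206],
       [  0.        ,   0.        ,   1.        ]]), 'xyz': array([0.46147557, 0.00518301, 1.57376288]), 'orientation': array([[-0.0247428 ,  0.99832313, -0.05233279],
       [-0.99958339, -0.02548432, -0.01354979],
       [-0.01486073,  0.05197572,  0.99853777]])}invalid input: not JSON, or not a number
```

View pics/scene0.png

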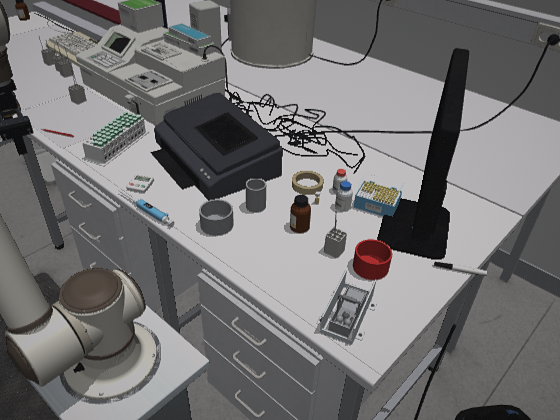

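View pics/top0.png

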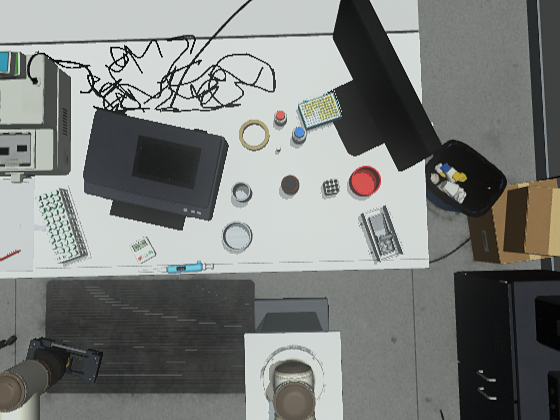

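Top view: grey wide jar at (237,236), tall jar (241,191), bottle (290,184), cuvette block (331,187), holder with tray (379,234). The jar-like candidates are the grey wide low one (237,236), the red one (365,181) and the tan ring (254,135). Grey steel fits the description. I'll confirm it in one crop together with the holder.

Run:
```python
from h import *
t=cv2.imread("pics/top0.png");s=cv2.imread("pics/scene0.png")
a=cv2.resize(t[195:275,340:420],(400,400),interpolation=3)
b=cv2.resize(s[265:345,310:390],(400,400),interpolation=3)
c=cv2.resize(t[170:265,200:310],(400,200*95*2//110*1),interpolation=3)[:200]
c=cv2.resize(t[170:260,200:290],(200,200),interpolation=3)
d=cv2.resize(s[170:250,190:270],(200,200),interpolation=3)
e=np.zeros((200,400,3),np.uint8)
cv2.imwrite("pics/crop1.png",np.vstack([np.hstack([a,b]),np.hstack([c,d,e])]))
g=cv2.cvtColor(t,cv2.COLOR_BGR2HSV)
for n,(u,v),z in[("jar",(237,236),.06),("tall",(241,191),.085),("bottle",(290,184),.106),("cuv",(331,187),.062),("red",(365,181),.06),("holder",(379,234),.06)]:
    print(n,onz("top",u,v,z).round(3))
roi=t[195:275,340:420]; m=(roi.max(2)<215).astype(np.uint8)
cs,_=cv2.findContours(m,0,1);k=max(cs,key=cv2.contourArea);r=cv2.minAreaRect(k);print(r)
```

```text
jar [0.471 0.168 0.06 ]
tall [0.613 0.149 0.085]
bottle [ 0.629 -0.007  0.106]
cuv [ 0.621 -0.139  0.062]
red [ 0.637 -0.249  0.06 ]
holder [ 0.466 -0.288  0.06 ]
((35.350006103515625, 41.54999542236328), (55.65608215332031, 45.853023529052734), 71.56504821777344)
```

View pics/crop1.png

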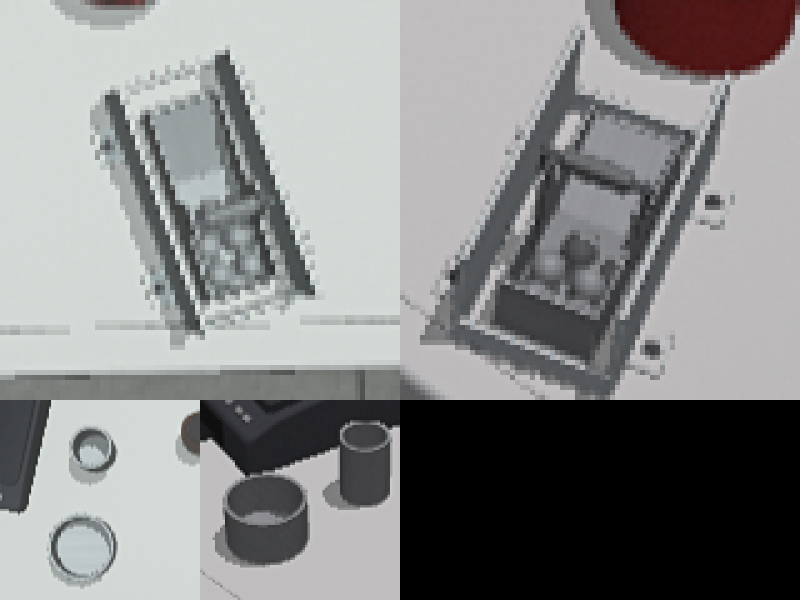

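Top crop: tray lip faces up-image (away from robot) with the balls at the back. The bail bar is at about top px (387,237.4) and scene px (350,299.4). The grey steel low jar next to the taller one is the wide_jar.

Run:
```python
from h import *
f=lambda x,y:(340+x/5-.4,195+y/5-.4)
L0,L1,R0,R1=[onz("top",*f(*p),.06) for p in[(195,330),(110,95),(308,293),(222,55)]]
print("ends",[p.round(3)[:2] for p in(L0,L1,R0,R1)],"ctr",((L0+L1+R0+R1)/4).round(4))
for a,b in((L0,L1),(R0,R1)):d=b-a;print("len",np.linalg.norm(d),"ang",np.degrees(np.arctan2(d[1],d[0])))
print("width",np.linalg.norm(L0-R0),np.linalg.norm(L1-R1))
# bail
o1,d1=ray("top",*f(236,212));o2,d2=ray("scene",310+200/5-.4,265+172/5-.4)
A=np.c_[d1,-d2];s=np.linalg.lstsq(A,o2-o1,rcond=None)[0];print("bail",o1+d1*s[0],o2+d2*s[1], onz("top",*f(236,212),.067))
# jar rim
t=cv2.imread("pics/top0.png");roi=t[212:262,212:262]
g=cv2.cvtColor(roi,cv2.COLOR_BGR2GRAY);m=(g<170).astype(np.uint8)
n,lab,st,_=cv2.connectedComponentsWithStats(m);print(st)
k=1+np.argmax(st[1:,4]);pts=np.argwhere(lab==k)[:,::-1]+212.
h=cv2.convexHull(pts.astype(np.float32));print(cv2.fitEllipse(h),cv2.minEnclosingCircle(h))
```

```text
ends [array([ 0.381, -0.284]), array([ 0.533, -0.235]), array([ 0.403, -0.357]), array([ 0.556, -0.307])] ctr [ 0.4682 -0.2956  0.06  ]
len 0.15940010718617573 ang 17.93950571911723
len 0.16143640734249484 ang 17.764955558164818
width 0.07600738885428118 0.0764815106423365
bail [ 0.45557944 -0.31038921  0.07066504] [ 0.45574319 -0.31059221  0.07070701] [ 0.45556507 -0.31115868  0.067     ]
[[   0    0   50   50 2163]
 [   0    0    2    6    7]
 [  10   10   31   32  330]]
((236.0980224609375, 236.9445343017578), (30.78188705444336, 32.418758392333984), 45.9921760559082) ((236.2857208251953, 237.17857360839844), 16.372085571289062)
```

Holder angle 17.8°, and the wall length and width match. The bail triangulates to (0.456, -0.310, 0.071), so I'm moving there.

```bash
python3 -m inch '[{"hand":0,"slide":[2.8,-5,0],"yaw":-0.05},{"hand":0,"slide":[5.6,-10,0],"yaw":-0.1},{"hand":0,"slide":[8.4,-15,0],"yaw":-0.15},{"hand":0,"slide":[11.2,-20,0],"yaw":-0.2},{"hand":0,"slide":[14,-25,0],"yaw":-0.25},{"hand":0,"slide":[16.8,-30,0],"yaw":-0.3},{"hand":0,"slide":[19.6,-35,0],"yaw":-0.35},{"hand":0,"slide":[22.4,-40,0],"yaw":-0.4},{"hand":0,"slide":[25.2,-45,0],"yaw":-0.45},{"hand":0,"slide":[28,-50,0],"yaw":-0.5}]'
python3 -m inch '[{"hand":0,"slide":[0.2,-5,0],"yaw":-0.06},{"hand":0,"slide":[0.4,-10,0],"yaw":-0.12},{"hand":0,"slide":[0.6,-15,0],"yaw":-0.18},{"hand":0,"slide":[0.8,-20,0],"yaw":-0.24},{"hand":0,"slide":[1,-25,0],"yaw":-0.3},{"hand":0,"slide":[1.3,-30,0],"yaw":-0.36},{"hand":0,"slide":[1.6,-35,0],"yaw":-0.42},{"hand":0,"slide":[1.9,-39,0],"yaw":-0.51},{"hand":0,"slide":[2.1,-41.4,-2],"yaw":-0.51},{"hand":0,"slide":[2.1,-41.4,-4],"yaw":-0.51}]'
python3 - <<'E'
from h import *
s=sense();print(s);cv2.imwrite("pics/s1.png",capture("scene"));cv2.imwrite("pics/t1.png",capture("top"))
a=cv2.imread("pics/s1.png")[240:350,300:410];cv2.imwrite("pics/c1.png",cv2.resize(a,(550,550),interpolation=3))
E
```

```text
time_s: 1.35
tcp_pos: [0.4355, 0.1036, 0.2922]
ee_rot: [[0.73, -0.683, 0.0], [-0.683, -0.73, 0.0], [-0.0, -0.0, -1.0]]
wrist_force: [1.3, 1.4, 0.7]
gripper_width: 1.0
time_s: 2.6
tcp_pos: [0.4557, -0.3101, 0.251]
ee_rot: [[0.302, -0.953, -0.001], [-0.953, -0.302, 0.0], [-0.001, 0.001, -1.0]]
wrist_force: [0.4, 0.7, -0.5]
gripper_width: 0.996
{'time_s': 2.6, 'joints': array([-1.73879769e+01,  1.68735247e+01, -1.35205551e+01, -6.93644201e-03,
       -5.96503356e+01,  3.49857511e+01]), 'joint_velocities': array([  1.62142859,   7.43368052, -14.82029784,  -0.42901744,
        21.39881023,  -0.43463187]), 'effort': array([ -0.73688328, -33.71192694,  18.36011589,   4.04630318,
        -0.14341864,   0.04899498]), 'tcp_pos': array([ 0.45574763, -0.31014376,  0.25099375]), 'ee_rot': array([[ 3.02274326e-01, -9.53220714e-01, -7.08546611e-04],
       [-9.53220830e-01, -3.02274609e-01,  3.31357395e-04],
       [-5.30032382e-04,  5.75240555e-04, -9.99999694e-01]]), 'wrist_force': array([ 0.42693597,  0.67205846, -0.48148038]), 'moment': array([ 0.12880961,  0.00704489, -0.02232106]), 'gripper_width': 0.9956315768950369}
```

```bash
python3 -m inch '[{"hand":0,"slide":[0,0,-3],"yaw":0},{"hand":0,"slide":[0,0,-6],"yaw":0},{"hand":0,"slide":[0,0,-9],"yaw":0},{"hand":0,"slide":[0,0,-11],"yaw":0},{"hand":0,"slide":[0,0,-12.3],"yaw":0},{"hand":0,"slide":[0,0,-13.3],"yaw":0},{"hand":0,"slide":[0,0,-13.3],"yaw":0},{"hand":0,"slide":[0,0,-13.3],"yaw":0}]'
python3 -m inch '[{"hand":0.6,"slide":[0,0,0],"yaw":0},{"hand":0.6,"slide":[0,0,0],"yaw":0},{"hand":0.6,"slide":[0,0,0],"yaw":0},{"hand":0.6,"slide":[0,0,0],"yaw":0}]'
python3 - <<'E'
from h import *
a=capture("scene")[240:350,300:410];b=capture("top")[195:275,340:420]
cv2.imwrite("pics/c2.png",np.hstack([cv2.resize(a,(400,400),interpolation=3),cv2.resize(b,(400,400),interpolation=3)]))
E
```

```text
time_s: 3.7
tcp_pos: [0.4565, -0.3088, 0.12]
ee_rot: [[0.305, -0.952, 0.001], [-0.952, -0.305, -0.001], [0.001, -0.001, -1.0]]
wrist_force: [0.8, -0.3, 0.7]
gripper_width: 1.002
time_s: 4.2
tcp_pos: [0.4561, -0.3086, 0.1193]
ee_rot: [[0.305, -0.952, 0.0], [-0.952, -0.305, -0.0], [0.0, -0.0, -1.0]]
wrist_force: [-0.3, 1.0, -0.3]
gripper_width: 0.632
```

View pics/c2.png

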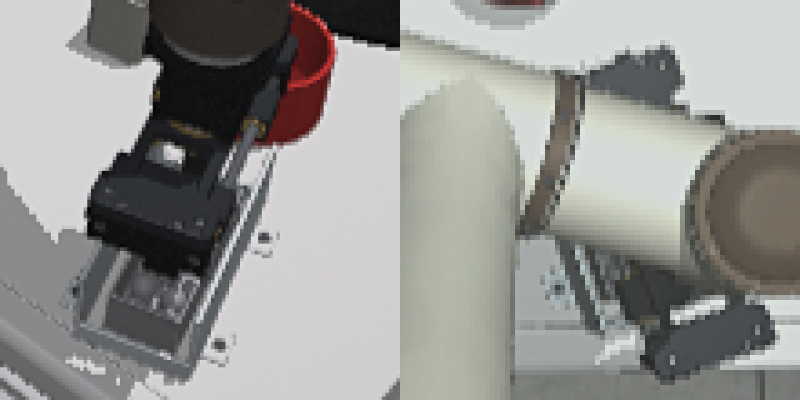

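The gripper sits over the bail and the tray is undisturbed. Closing now, then lifting slowly.

```bash
python3 -m inch '[{"hand":1,"slide":[0,0,0],"yaw":0},{"hand":1,"slide":[0,0,0],"yaw":0},{"hand":1,"slide":[0,0,0],"yaw":0},{"hand":1,"slide":[0,0,0],"yaw":0},{"hand":1,"slide":[0,0,0],"yaw":0},{"hand":1,"slide":[0,0,0],"yaw":0},{"hand":1,"slide":[0,0,0],"yaw":0},{"hand":1,"slide":[0,0,0],"yaw":0},{"hand":1,"slide":[0,0,0],"yaw":0}]'
python3 -m inch '[{"hand":1,"slide":[0,0,0.3],"yaw":0},{"hand":1,"slide":[0,0,0.6],"yaw":0},{"hand":1,"slide":[0,0,1],"yaw":0},{"hand":1,"slide":[0,0,1.5],"yaw":0},{"hand":1,"slide":[0,0,2],"yaw":0},{"hand":1,"slide":[0,0,2],"yaw":0}]'
python3 - <<'E'
from h import *
a=capture("scene")[240:350,300:410]
cv2.imwrite("pics/c3.png",cv2.resize(a,(500,500),interpolation=3));print(sense()["wrist_force"],sense()["moment"])
E
```

```text
time_s: 5.42
tcp_pos: [0.4566, -0.3086, 0.1195]
ee_rot: [[0.305, -0.952, 0.001], [-0.952, -0.305, -0.0], [0.001, -0.001, -1.0]]
wrist_force: [2.3, 1.6, 1.6]
gripper_width: 0.118
time_s: 6.18
tcp_pos: [0.4564, -0.3087, 0.1399]
ee_rot: [[0.305, -0.952, 0.001], [-0.952, -0.305, -0.0], [0.001, -0.001, -1.0]]
wrist_force: [-0.1, -0.1, -4.7]
gripper_width: 0.116
[ 0.1210357   0.36473837 -5.07042397] [ 0.04387037 -0.04832502 -0.02957456]
```

View pics/c3.png

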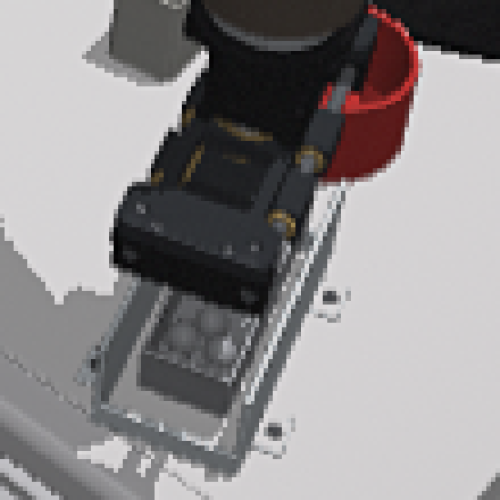

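Tray lifted about 2 cm (load ~5 N), balls still at the back, looks level. Next I lift it clear, then carry it with a turn to face +y.

```bash
python3 -m inch '[{"hand":1,"slide":[0,0,0.4],"yaw":0},{"hand":1,"slide":[0,0,1.2],"yaw":0},{"hand":1,"slide":[0,0,2.2],"yaw":0},{"hand":1,"slide":[0,0,3.2],"yaw":0},{"hand":1,"slide":[0,0,4.2],"yaw":0},{"hand":1,"slide":[0,0,5.2],"yaw":0},{"hand":1,"slide":[0,0,6.2],"yaw":0},{"hand":1,"slide":[0,0,7],"yaw":0},{"hand":1,"slide":[0,0,7.4],"yaw":0},{"hand":1,"slide":[0,0,7.5],"yaw":0}]'
python3 -m inch '[{"hand":1,"slide":[0,0.4,0],"yaw":0.02},{"hand":1,"slide":[0.1,1.2,0],"yaw":0.06},{"hand":1,"slide":[0.2,2.3,0],"yaw":0.12},{"hand":1,"slide":[0.3,3.5,0],"yaw":0.19},{"hand":1,"slide":[0.4,4.7,0],"yaw":0.26},{"hand":1,"slide":[0.5,5.9,0],"yaw":0.33},{"hand":1,"slide":[0.6,7.1,0],"yaw":0.4},{"hand":1,"slide":[0.7,8.3,0],"yaw":0.47},{"hand":1,"slide":[0.8,9.5,0],"yaw":0.54},{"hand":1,"slide":[0.9,10.7,0],"yaw":0.61}]'
python3 -m inch '[{"hand":1,"slide":[0.1,1.2,0],"yaw":0.07},{"hand":1,"slide":[0.1,2.4,0],"yaw":0.14},{"hand":1,"slide":[0.2,3.6,0],"yaw":0.21},{"hand":1,"slide":[0.3,4.8,0],"yaw":0.28},{"hand":1,"slide":[0.3,6,0],"yaw":0.35},{"hand":1,"slide":[0.4,7.2,0],"yaw":0.42},{"hand":1,"slide":[0.4,8.3,0],"yaw":0.49},{"hand":1,"slide":[0.5,9.4,0],"yaw":0.56},{"hand":1,"slide":[0.5,10.2,0],"yaw":0.62},{"hand":1,"slide":[0.5,10.6,0],"yaw":0.65}]'
python3 - <<'E'
from h import *
a=capture("scene")[170:330,210:370]
cv2.imwrite("pics/c4.png",cv2.resize(a,(600,600),interpolation=3));print(sense()["wrist_force"],sense()["joints"])
E
```

```text
time_s: 7.48
tcp_pos: [0.4561, -0.3085, 0.2144]
ee_rot: [[0.305, -0.952, 0.0], [-0.952, -0.305, 0.0], [0.0, -0.0, -1.0]]
wrist_force: [0.5, 0.4, -4.7]
gripper_width: 0.115
time_s: 8.72
tcp_pos: [0.465, -0.2007, 0.2141]
ee_rot: [[0.798, -0.603, -0.0], [-0.603, -0.798, 0.0], [-0.0, 0.0, -1.0]]
wrist_force: [-0.2, 1.1, -4.6]
gripper_width: 0.117
time_s: 9.98
tcp_pos: [0.4699, -0.0948, 0.2142]
ee_rot: [[1.0, 0.002, -0.0], [0.002, -1.0, 0.0], [-0.0, -0.0, -1.0]]
wrist_force: [0.3, -0.4, -4.7]
gripper_width: 0.117
[-0.01894893  0.63032069 -4.27084789] [ 8.06546132e+00  1.23657906e+01 -2.59260691e+01 -1.17752000e-02
 -5.17073852e+01  8.20748122e+01]
```

View pics/c4.png

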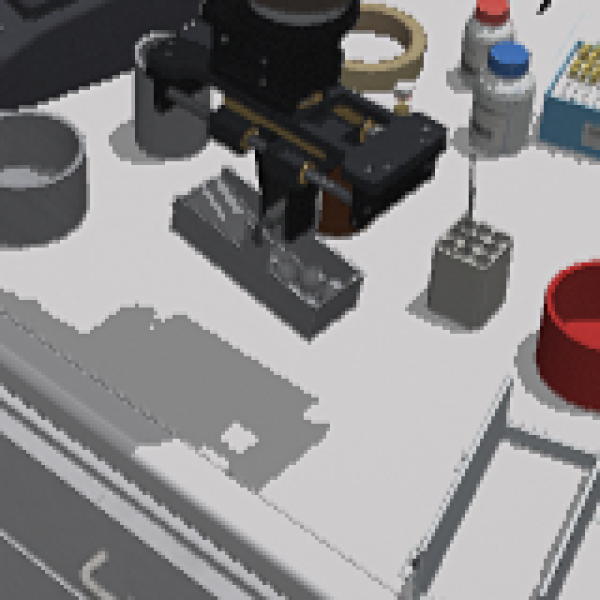

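The tray hangs level, lip toward +y, all balls aboard. Setting it down and releasing.

```bash
python3 -m inch '[{"hand":1,"slide":[0,0,-0.5],"yaw":0},{"hand":1,"slide":[0,0,-1.5],"yaw":0},{"hand":1,"slide":[0,0,-3],"yaw":0},{"hand":1,"slide":[0,0,-4.5],"yaw":0},{"hand":1,"slide":[0,0,-6],"yaw":0},{"hand":1,"slide":[0,0,-7.5],"yaw":0},{"hand":1,"slide":[0,0,-8.6],"yaw":0},{"hand":1,"slide":[0,0,-9.2],"yaw":0},{"hand":1,"slide":[0,0,-9.5],"yaw":0},{"hand":1,"slide":[0,0,-9.5],"yaw":0}]'
python3 -m inch '[{"hand":1,"slide":[0,0,0],"yaw":0},{"hand":0.7,"slide":[0,0,0],"yaw":0},{"hand":0.5,"slide":[0,0,0],"yaw":0},{"hand":0.5,"slide":[0,0,0],"yaw":0},{"hand":0.5,"slide":[0,0,0],"yaw":0},{"hand":0.5,"slide":[0,0,2],"yaw":0},{"hand":0,"slide":[0,-1,5],"yaw":0},{"hand":0,"slide":[0,-2,9],"yaw":0},{"hand":0,"slide":[0,-3.1,12],"yaw":-0.1},{"hand":0,"slide":[0,-3.1,12],"yaw":-0.2}]'
python3 -m inch '[{"hand":0,"slide":[0,0,0],"yaw":-0.17},{"hand":0,"slide":[0,0,0],"yaw":-0.34},{"hand":0,"slide":[0,0,0],"yaw":-0.51},{"hand":0,"slide":[0,0,0],"yaw":-0.68},{"hand":0,"slide":[0,0,0],"yaw":-0.85},{"hand":0,"slide":[0,0,0],"yaw":-1.02},{"hand":0,"slide":[0,0,0],"yaw":-1.19},{"hand":0,"slide":[0,0,0],"yaw":-1.37},{"hand":0,"slide":[0,0,0],"yaw":-1.37}]'
python3 - <<'E'
from h import *
a=capture("scene");cv2.imwrite("pics/s5.png",a);b=capture("top");cv2.imwrite("pics/t5.png",b)
a=a[200:320,220:340];b=b[170:290,250:370]
cv2.imwrite("pics/c5.png",np.hstack([cv2.resize(a,(400,400),interpolation=3),cv2.resize(b,(400,400),interpolation=3)]));print(sense()["wrist_force"],sense()["joints"])
E
```

```text
time_s: 11.28
tcp_pos: [0.4703, -0.0956, 0.1196]
ee_rot: [[1.0, -0.001, 0.001], [-0.001, -1.0, -0.0], [0.001, 0.0, -1.0]]
wrist_force: [-0.1, -0.5, -2.7]
gripper_width: 0.114
time_s: 12.52
tcp_pos: [0.4713, -0.1271, 0.2421]
ee_rot: [[0.979, -0.203, 0.006], [-0.203, -0.979, -0.0], [0.006, -0.001, -1.0]]
wrist_force: [-0.4, -0.5, -0.4]
gripper_width: 0.866
time_s: 13.65
tcp_pos: [0.47, -0.1266, 0.2392]
ee_rot: [[0.002, -1.0, -0.0], [-1.0, -0.002, 0.0], [-0.0, 0.0, -1.0]]
wrist_force: [0.2, 0.0, 0.8]
gripper_width: 0.997
[-0.17445903  0.43952249 -0.14842456] [ 4.09223109e+00  1.14126513e+01 -2.29891934e+01  7.20376368e-04
 -5.55960643e+01 -3.93138629e+00]
```

View pics/c5.png

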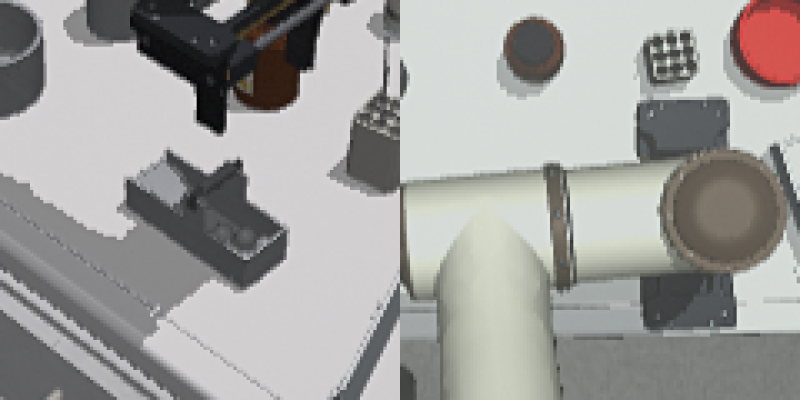

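Run:
```python
from h import *
f=lambda x,y,z:onz("scene",220+x/3.333-.35,200+y/3.333-.35,z).round(4)
print("bail",f(217,184,.067),"back wall bottom corner",f(243,287,0),"back top corners",f(243,262,.034),f(287,228,.034),"lip-left corner top",f(125,180,.034),"right",f(168,152,.034))
```

```text
bail [ 0.464  -0.1009  0.067 ] back wall bottom corner [ 0.4466 -0.1469  0.    ] back top corners [ 0.4409 -0.1497  0.034 ] [ 0.4918 -0.1503  0.034 ] lip-left corner top [ 0.443  -0.0234  0.034 ] right [ 0.4909 -0.0254  0.034 ]
```

Tray measured at centre (0.467, -0.086), with length and width matching, aligned with y. Now descending at tray x = -40 mm to take the walls.

```bash
python3 -m inch '[{"hand":0,"slide":[-0.3,0,-3],"yaw":0},{"hand":0,"slide":[-0.3,0,-6],"yaw":0},{"hand":0,"slide":[-0.3,0,-9],"yaw":0},{"hand":0,"slide":[-0.3,0,-12],"yaw":0},{"hand":0,"slide":[-0.3,0,-14.2],"yaw":0},{"hand":0,"slide":[-0.3,0,-15.6],"yaw":0},{"hand":0,"slide":[-0.3,0,-16.2],"yaw":0},{"hand":0.2,"slide":[-0.3,0,-16.2],"yaw":0}]'
python3 -m inch '[{"hand":0.35,"slide":[0,0,0],"yaw":0},{"hand":0.4,"slide":[0,0,0],"yaw":0},{"hand":0.45,"slide":[0,0,0],"yaw":0},{"hand":1,"slide":[0,0,0],"yaw":0},{"hand":1,"slide":[0,0,0],"yaw":0},{"hand":1,"slide":[0,0,0],"yaw":0},{"hand":1,"slide":[0,0,0],"yaw":0},{"hand":1,"slide":[0,0,0],"yaw":0}]'
```

```text
time_s: 14.75
tcp_pos: [0.4673, -0.1266, 0.0774]
ee_rot: [[0.001, -1.0, 0.0], [-1.0, -0.001, -0.0], [0.0, -0.0, -1.0]]
wrist_force: [0.1, 0.3, -0.4]
gripper_width: 0.946
time_s: 15.75
tcp_pos: [0.4677, -0.1265, 0.0776]
ee_rot: [[0.0, -1.0, 0.002], [-1.0, -0.0, -0.0], [0.0, -0.002, -1.0]]
wrist_force: [2.9, 1.7, 4.0]
gripper_width: 0.563
```

```bash
python3 -m inch '[{"hand":1,"slide":[0,0,0.2],"yaw":0},{"hand":1,"slide":[0,0,0.6],"yaw":0},{"hand":1,"slide":[0,0,1.2],"yaw":0},{"hand":1,"slide":[0,0,2],"yaw":0},{"hand":1,"slide":[0,0,3],"yaw":0},{"hand":1,"slide":[0,0,4],"yaw":0},{"hand":1,"slide":[0,0,5],"yaw":0},{"hand":1,"slide":[0,0,6],"yaw":0},{"hand":1,"slide":[0,0,6.5],"yaw":0},{"hand":1,"slide":[0,0,6.5],"yaw":0}]'
python3 - <<'E'
from h import *
a=capture("scene");cv2.imwrite("pics/s6.png",a);print(sense()["wrist_force"],sense()["moment"])
cv2.imwrite("pics/c6.png",cv2.resize(a[170:290,190:310],(600,600),interpolation=3))
# jar centre in world from both views
print("jar top",onz("top",236.2,237,.055))
for z in(.06,):
  for p in[(216,202.5)]:print(onz("scene",*p,z))
E
```

```text
time_s: 17.0
tcp_pos: [0.4672, -0.1265, 0.1426]
ee_rot: [[-0.0, -1.0, 0.001], [-1.0, 0.0, 0.0], [-0.0, -0.001, -1.0]]
wrist_force: [-0.4, 0.5, -5.1]
gripper_width: 0.559
[-0.55916896 -0.14827816 -4.36089472] [-0.05333224 -0.04660778 -0.00855485]
jar top [0.46751838 0.17075306 0.055     ]
[0.49375931 0.19165663 0.06      ]
```

View pics/c6.png

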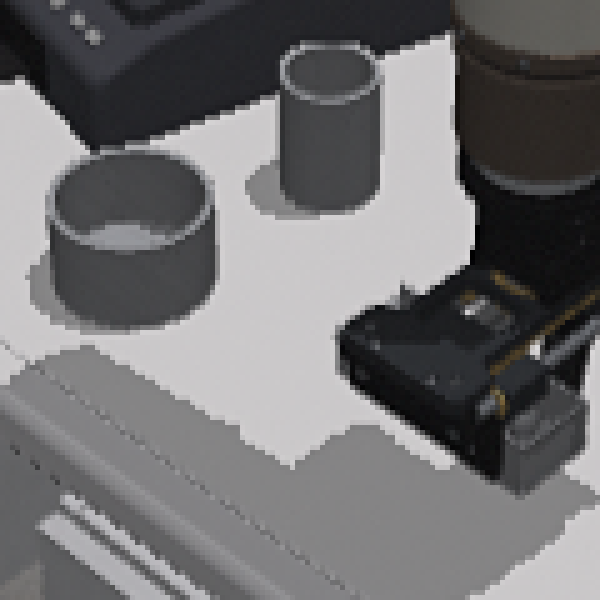

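```bash
python3 - <<'E'
from h import *
print("scene",onz("scene",190+131/5-.4,170+200/5-.4,.06),"near/far/left/right",[onz("scene",190+x/5-.4,170+y/5-.4,.06).round(3)[:2] for x,y in((131,250),(131,150),(48,200),(214,200))])
print("top",onz("top",237.2,236.5,.06))
E
python3 -m inch '[{"hand":1,"slide":[0,0.3,0],"yaw":0},{"hand":1,"slide":[0,1,0],"yaw":0},{"hand":1,"slide":[0,2,0],"yaw":0},{"hand":1,"slide":[0,3.2,0],"yaw":0},{"hand":1,"slide":[0,4.4,0],"yaw":0},{"hand":1,"slide":[0,5.6,0],"yaw":0},{"hand":1,"slide":[0,6.7,0],"yaw":0},{"hand":1,"slide":[0,7.5,0],"yaw":0},{"hand":1,"slide":[0,7.9,0],"yaw":0},{"hand":1,"slide":[0,8,0],"yaw":0}]'
```

```text
scene [0.47123027 0.16775093 0.06      ] near/far/left/right [array([0.441, 0.135]), array([0.503, 0.202]), array([0.438, 0.201]), array([0.504, 0.134])]
top [0.46902509 0.16695468 0.06      ]
time_s: 18.3
tcp_pos: [0.4671, -0.0464, 0.1423]
ee_rot: [[0.0, -1.0, -0.0], [-1.0, -0.0, -0.0], [0.0, 0.0, -1.0]]
wrist_force: [0.7, -0.5, -5.1]
gripper_width: 0.562
```

```bash
python3 -m inch '[{"hand":1,"slide":[0,0.3,0],"yaw":0},{"hand":1,"slide":[0.1,1,0],"yaw":0},{"hand":1,"slide":[0.2,2,0],"yaw":0},{"hand":1,"slide":[0.2,3.2,0],"yaw":0},{"hand":1,"slide":[0.2,4.4,0],"yaw":0},{"hand":1,"slide":[0.2,5.6,0],"yaw":0},{"hand":1,"slide":[0.2,6.8,0],"yaw":0},{"hand":1,"slide":[0.2,7.9,0],"yaw":0},{"hand":1,"slide":[0.2,8.6,0],"yaw":0},{"hand":1,"slide":[0.2,8.8,0],"yaw":0}]'
python3 - <<'E'
from h import *
a=capture("scene");b=capture("top");cv2.imwrite("pics/s7.png",a);cv2.imwrite("pics/t7.png",b);print(sense()["wrist_force"],sense()["moment"])
cv2.imwrite("pics/c7.png",np.hstack([cv2.resize(a[170:270,180:280],(400,400),interpolation=3),cv2.resize(b[180:280,200:300],(400,400),interpolation=3)]))
E
```

```text
time_s: 19.55
tcp_pos: [0.4691, 0.0419, 0.1422]
ee_rot: [[0.001, -1.0, -0.0], [-1.0, -0.001, -0.0], [0.0, 0.0, -1.0]]
wrist_force: [-0.4, -0.9, -4.2]
gripper_width: 0.564
[ 0.06592379  0.09324138 -4.54334689] [-0.0537356  -0.05149422 -0.03510119]
```

View pics/c7.png

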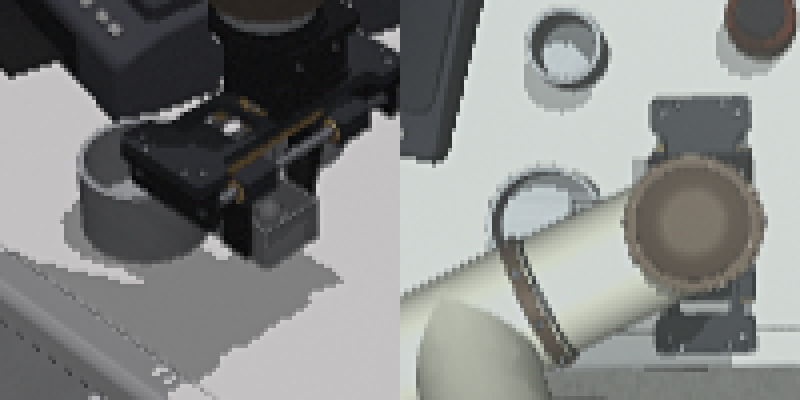

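Top view: the tray's lip corner shows inside the jar mouth at about px (243.5,230), i.e. y≈0.149, roughly 29 mm past the near rim. Lowering gently until the ramp touches the rim, watching the force.

```bash
python3 -m inch '[{"hand":1,"slide":[0,0,-0.3],"yaw":0},{"hand":1,"slide":[0,0,-0.6],"yaw":0},{"hand":1,"slide":[0,0,-0.9],"yaw":0},{"hand":1,"slide":[0,0,-1.1],"yaw":0},{"hand":1,"slide":[0,0,-1.2],"yaw":0}]'
python3 -m inch '[{"hand":1,"slide":[0,0,-0.1],"yaw":0},{"hand":1,"slide":[0,0,-0.2],"yaw":0},{"hand":1,"slide":[0,0,-0.2],"yaw":0}]'
```

```text
time_s: 20.27
tcp_pos: [0.4697, 0.0415, 0.1306]
ee_rot: [[-0.0, -1.0, 0.002], [-1.0, 0.0, 0.0], [-0.0, -0.002, -1.0]]
wrist_force: [0.7, -3.1, 1.1]
gripper_width: 0.563
time_s: 20.65
tcp_pos: [0.4694, 0.0416, 0.1283]
ee_rot: [[-0.0, -1.0, 0.001], [-1.0, 0.0, 0.0], [-0.0, -0.001, -1.0]]
wrist_force: [2.0, -3.4, 0.5]
gripper_width: 0.561
```

Useful finding: with the grip at the back, pressing on the rim would raise the nose rather than lower it. The tool only moves by slide and yaw, so the tray has to pivot nose-down inside the pads. That means the grip must sit ahead of the rim contact. I'll set the tray down level, regrip further forward (tray x≈+18 mm, high on the walls), and use the near rim as the fulcrum under the floor.

```bash
python3 -m inch '[{"hand":1,"slide":[0,0,0.4],"yaw":0},{"hand":1,"slide":[0,0,1],"yaw":0},{"hand":1,"slide":[0,-0.4,1.5],"yaw":0},{"hand":1,"slide":[0,-1.4,1.5],"yaw":0},{"hand":1,"slide":[0,-2.8,1.5],"yaw":0},{"hand":1,"slide":[0,-4.4,1.5],"yaw":0},{"hand":1,"slide":[0,-6,1.5],"yaw":0},{"hand":1,"slide":[0,-7.6,1.3],"yaw":0},{"hand":1,"slide":[0,-9.2,0.8],"yaw":0},{"hand":1,"slide":[0,-10.4,0],"yaw":0}]'
python3 -m inch '[{"hand":1,"slide":[0,-0.5,-0.8],"yaw":0},{"hand":1,"slide":[0,-0.6,-1.8],"yaw":0},{"hand":1,"slide":[0,-0.6,-2.8],"yaw":0},{"hand":1,"slide":[0,-0.6,-3.8],"yaw":0},{"hand":1,"slide":[0,-0.6,-4.4],"yaw":0},{"hand":1,"slide":[0,-0.6,-4.8],"yaw":0},{"hand":1,"slide":[0,-0.6,-5],"yaw":0},{"hand":1,"slide":[0,-0.6,-5.1],"yaw":0},{"hand":1,"slide":[0,-0.6,-5.1],"yaw":0}]'
```

```text
time_s: 21.9
tcp_pos: [0.4691, -0.0637, 0.1279]
ee_rot: [[-0.001, -1.0, 0.0], [-1.0, 0.001, 0.0], [-0.0, -0.0, -1.0]]
wrist_force: [0.1, -0.0, -4.3]
gripper_width: 0.561
time_s: 23.02
tcp_pos: [0.4691, -0.068, 0.0787]
ee_rot: [[0.0, -1.0, 0.001], [-1.0, -0.0, 0.0], [-0.0, -0.001, -1.0]]
wrist_force: [-3.7, 5.2, 7.8]
gripper_width: 0.562
```

```bash
python3 -m inch '[{"hand":0.3,"slide":[0,0,0],"yaw":0},{"hand":0,"slide":[0,0,0.1],"yaw":0},{"hand":0,"slide":[0,0,0.3],"yaw":0},{"hand":0,"slide":[0,0,0.8],"yaw":0},{"hand":0,"slide":[0,0,2],"yaw":0},{"hand":0,"slide":[0,0,5],"yaw":0},{"hand":0,"slide":[0,0,9],"yaw":0},{"hand":0,"slide":[0,-3,13],"yaw":0},{"hand":0,"slide":[0,-3,13],"yaw":0}]'
python3 - <<'E'
from h import *
a=capture("scene");b=capture("top");cv2.imwrite("pics/s8.png",a);cv2.imwrite("pics/t8.png",b)
cv2.imwrite("pics/c8.png",np.hstack([cv2.resize(a[180:280,200:300],(400,400),interpolation=3),cv2.resize(b[170:270,220:320],(400,400),interpolation=3)]))
E
```

```text
time_s: 24.15
tcp_pos: [0.4708, -0.0995, 0.2113]
ee_rot: [[-0.001, -1.0, 0.009], [-1.0, 0.001, 0.0], [-0.0, -0.009, -1.0]]
wrist_force: [-0.5, 0.0, -0.9]
gripper_width: 1.003
```

View pics/c8.png

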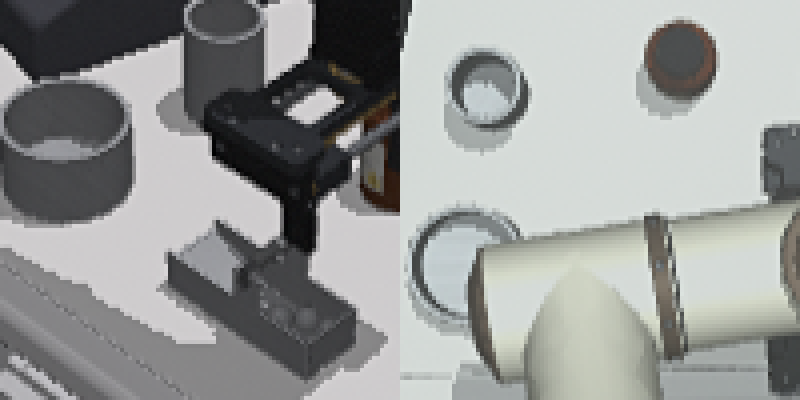

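The tray stands flat on the bench with balls at the back; the jar looks unmoved. Measuring both.

Run:
```python
from h import *
f=lambda x,y,z:onz("scene",200+x/4-.4,180+y/4-.4,z).round(4)[:2]
print("back",f(307,348,.034),f(355,315,.034),"lip",f(168,252,.034),f(217,222,.034),"bail",f(267,252,.067))
print("jar",f(67.5,120,.06),f(3,120,.06),f(132,120,.06))
g=lambda x,y,z:onz("top",220+x/4-.4,170+y/4-.4,z).round(4)[:2]
print("jar top left edge",g(412,258-0,.06) if 0 else g(12,260,.06))
# printer corner
b=cv2.imread("pics/top0.png");print([onz("top",u,v,.142).round(3) for u,v in((213,219),(228,132))])
```

```text
back [ 0.4429 -0.0924] [ 0.4874 -0.0944] lip [0.4447 0.037 ] [0.4898 0.0348] bail [ 0.4649 -0.0355]
jar [0.4726 0.1664] [0.4406 0.1989] [0.5046 0.1338]
jar top left edge [0.4763 0.2139]
[array([0.524, 0.231, 0.142]), array([0.791, 0.18 , 0.142])]
```

```bash
python3 -m inch '[{"hand":0,"slide":[0,3,0],"yaw":0},{"hand":0,"slide":[0,6,0],"yaw":0},{"hand":0,"slide":[0,8.8,-2],"yaw":0},{"hand":0,"slide":[0,8.8,-5],"yaw":0},{"hand":0,"slide":[0,8.8,-8],"yaw":0},{"hand":0,"slide":[0,8.8,-10.5],"yaw":0},{"hand":0,"slide":[0,8.8,-12],"yaw":0},{"hand":0,"slide":[0,8.8,-12.7],"yaw":0},{"hand":0.2,"slide":[0,8.8,-12.7],"yaw":0},{"hand":0.35,"slide":[0,8.8,-12.7],"yaw":0}]'
python3 -m inch '[{"hand":0.4,"slide":[0,0,0],"yaw":0},{"hand":0.45,"slide":[0,0,0],"yaw":0},{"hand":1,"slide":[0,0,0],"yaw":0},{"hand":1,"slide":[0,0,0],"yaw":0},{"hand":1,"slide":[0,0,0],"yaw":0},{"hand":1,"slide":[0,0,0],"yaw":0},{"hand":1,"slide":[0,0,0],"yaw":0}]'
python3 -m inch '[{"hand":1,"slide":[0,0,0.2],"yaw":0},{"hand":1,"slide":[0,0,0.6],"yaw":0},{"hand":1,"slide":[0,0,1.2],"yaw":0},{"hand":1,"slide":[0,0,2],"yaw":0},{"hand":1,"slide":[0,0,3],"yaw":0},{"hand":1,"slide":[0,0,4],"yaw":0},{"hand":1,"slide":[0,0,5],"yaw":0},{"hand":1,"slide":[0,0,6],"yaw":0},{"hand":1,"slide":[0,0,6.6],"yaw":0},{"hand":1,"slide":[0,0,6.8],"yaw":0}]'
python3 - <<'E'
from h import *
a=capture("scene");cv2.imwrite("pics/s9.png",a)
cv2.imwrite("pics/c9.png",cv2.resize(a[180:280,200:300],(600,600),interpolation=3))
E
```

```text
time_s: 25.5
tcp_pos: [0.4693, -0.0104, 0.0807]
ee_rot: [[0.0, -1.0, 0.001], [-1.0, -0.0, 0.0], [-0.0, -0.001, -1.0]]
wrist_force: [-0.4, -0.0, -0.4]
gripper_width: 0.852
time_s: 26.38
tcp_pos: [0.4693, -0.0105, 0.0805]
ee_rot: [[0.0, -1.0, 0.0], [-1.0, -0.0, 0.0], [-0.0, -0.0, -1.0]]
wrist_force: [-1.1, -0.0, 6.0]
gripper_width: 0.558
time_s: 27.62
tcp_pos: [0.4692, -0.0105, 0.1487]
ee_rot: [[-0.0, -1.0, 0.001], [-1.0, 0.0, 0.0], [-0.0, -0.001, -1.0]]
wrist_force: [-0.1, -0.8, -4.7]
gripper_width: 0.561
```

View pics/c9.png

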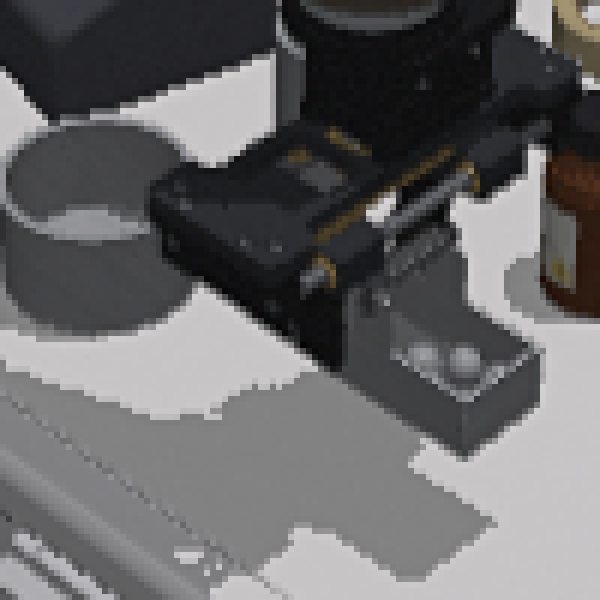

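Run:
```python
from h import *
for z in(.102,.096,.108): print(z,proj("scene",[.4447,-.093,z]).round(1),proj("scene",[.4937,-.093,z]).round(1))
print("seen",(277.6,245.9),(290.1,237.6),"bottom",(277.3,255.9),proj("scene",[.4447,-.093,.068]).round(1))
```

```text
0.102 [277.8 247. ] [290.7 237.6]
0.096 [277.7 248.7] [290.6 239.4]
0.108 [277.9 245.2] [290.9 235.9]
seen (277.6, 245.9) (290.1, 237.6) bottom (277.3, 255.9) [277.4 256.8]
```

Level within about 2°: the back corners match the projection. Carrying it over the jar; the lip will be inside the mouth, ~33 mm above the rim.

```bash
python3 -m inch '[{"hand":1,"slide":[0,0.3,0],"yaw":0},{"hand":1,"slide":[0,1,0],"yaw":0},{"hand":1,"slide":[0,2,0],"yaw":0},{"hand":1,"slide":[0.1,3.1,0],"yaw":0},{"hand":1,"slide":[0.1,4.2,0],"yaw":0},{"hand":1,"slide":[0.2,5.3,0],"yaw":0},{"hand":1,"slide":[0.2,6.4,0],"yaw":0},{"hand":1,"slide":[0.2,7.5,0],"yaw":0},{"hand":1,"slide":[0.2,8.6,0],"yaw":0},{"hand":1,"slide":[0.2,9.7,0],"yaw":0}]'
python3 -m inch '[{"hand":1,"slide":[0,1.1,0],"yaw":0},{"hand":1,"slide":[0,2.2,0],"yaw":0},{"hand":1,"slide":[0,3.3,0],"yaw":0},{"hand":1,"slide":[0,4.4,0],"yaw":0},{"hand":1,"slide":[0,5.3,0],"yaw":0},{"hand":1,"slide":[0,5.9,0],"yaw":0},{"hand":1,"slide":[0,6.1,0],"yaw":0},{"hand":1,"slide":[0,6.1,-0.2],"yaw":0},{"hand":1,"slide":[0,6.1,-0.4],"yaw":0}]'
python3 -m inch '[{"hand":1,"slide":[0,0,-0.2],"yaw":0},{"hand":1,"slide":[0,0,-0.4],"yaw":0},{"hand":1,"slide":[0,0,-0.4],"yaw":0}]'
```

```text
time_s: 28.92
tcp_pos: [0.4711, 0.0872, 0.1483]
ee_rot: [[0.0, -1.0, 0.0], [-1.0, -0.0, -0.0], [0.0, -0.0, -1.0]]
wrist_force: [0.1, 0.2, -5.0]
gripper_width: 0.562
time_s: 30.05
tcp_pos: [0.471, 0.1471, 0.144]
ee_rot: [[-0.0, -1.0, -0.0], [-1.0, 0.0, -0.0], [0.0, 0.0, -1.0]]
wrist_force: [-0.4, -0.4, -4.3]
gripper_width: 0.561
time_s: 30.42
tcp_pos: [0.4711, 0.1473, 0.1406]
ee_rot: [[0.0, -1.0, -0.0], [-1.0, -0.0, -0.0], [0.0, 0.0, -1.0]]
wrist_force: [-2.4, -0.1, 0.3]
gripper_width: 0.561
```

Contact at TCP z 0.1406, meaning the underside is on the rim as computed. First tipping stage, along the arc about the rim.

```bash
python3 -m inch '[{"hand":1,"slide":[0,0.12,-0.1],"yaw":0},{"hand":1,"slide":[0,0.25,-0.2],"yaw":0},{"hand":1,"slide":[0,0.37,-0.3],"yaw":0},{"hand":1,"slide":[0,0.5,-0.4],"yaw":0},{"hand":1,"slide":[0,0.5,-0.4],"yaw":0}]'
python3 - <<'E'
from h import *
s=sense();print(s["wrist_force"],s["moment"]);a=capture("scene");cv2.imwrite("pics/s10.png",a)
# back wall appearance: bright/dark mask crop stats
cv2.imwrite("pics/c10.png",cv2.resize(a[160:260,170:270],(600,600),interpolation=3))
for th in(0,6,12,18):
    c,sn=np.cos(np.radians(th)),np.sin(np.radians(th))
    q=lambda tx,tz,tw:[.4705-tw,.1317+(tx-2)*c+tz*sn,.06-(tx-2)*sn+tz*c]
    print(th,[proj("scene",q(-65,34,w)).round(1) for w in(.0245,-.0245) for q in[lambda tx,tz,w:[.4705-w,.1317+((tx-2)*c+tz*sn)/1e3,.06+(-(tx-2)*sn+tz*c)/1e3]]])
E
```

```text
time_s: 31.05
tcp_pos: [0.4712, 0.1508, 0.1384]
ee_rot: [[0.002, -1.0, -0.001], [-1.0, -0.002, -0.004], [0.004, 0.001, -1.0]]
wrist_force: [-2.8, -6.6, 13.7]
gripper_width: 0.559
[-2.78685928 -6.60009022 13.71776951] [-2.4129278   0.96830369 -0.00320843]
0 [array([234.3, 220.8]), array([247.3, 212.5])]
6 [array([233.2, 218.2]), array([246.3, 210. ])]
12 [array([232. , 215.5]), array([245.1, 207.4])]
18 [array([230.5, 212.9]), array([243.7, 204.8])]
```

Run:
```python
from h import *
for n in("s9","s10"):
    g=cv2.cvtColor(cv2.imread(f"pics/{n}.png"),cv2.COLOR_BGR2GRAY)
    if n=="s9": print(n,"\n",g[234:262:1,280],g[234:262,274])
    else:
        for u in(228,232,236,240,244): print(u,g[200:240,u])
```

```text
s9 
 [ 63  65  64  63  59  53  82  84  94 109 117  76  67  69  70  72  71  69
  66  86 157 206 200 199 198 197 197 198] [ 67  65  69  84  82  81  86  75  73  82 122  81  62  64  64  64  63  64
  63  59  99 176 202 198 198 198 201 190]
228 [ 35  49  60  63  64  64  65  63  64  63  73 106 148 140 129 137  56  60
  63  62  64  63  63  62  62  60  58  59  58  59  57  65 106 131 128 127
 128 127 127 126]
232 [ 63  64  63  63  64  64  63  62  64  64  64  90 136 125 109  83  74 102
  76  61  61  62  62  63  62  62  60  83 153 204 198 198 186 123 125 126
 126 127 127 127]
236 [194 194 195 197 191 148  64  62  63  63  62  66  89 111  98 133 174  70
  76  76  75  76  76  76  75  71  91 158 199 194 193 194 193 194 183 122
 125 126 127 126]
240 [193 193 194 196 183 121 127 124  75  61  61  61  69 100  95  72  75  75
  75  76  75  74  73  69 117 202 196 193 193 193 193 193 193 193 193 193
 195 183 121 142]
244 [198 185 122 125 128 128 128 128 128 123 115 173  69  73  74  75  76  75
  74  74  71  90 155 199 194 194 192 193 193 193 193 192 193 192 193 192
 193 193 193 193]
```

The back wall's top edge sits at the 6° prediction, so the tray pivots as planned. Continuing.

```bash
cat >> h.py <<'E'
def back(img,y=.1317,c0=2,ths=range(0,50,6)):
    g=cv2.cvtColor(img,cv2.COLOR_BGR2GRAY).astype(int);out=[]
    for u in range(222,252):
        col=g[180:240,u];m=(col>=66)&(col<=84);run=0;best=(0,0)
        for i,k in enumerate(m):
            run=run+1 if k else 0
            if run>best[0]:best=(run,i)
        if best[0]>=6:out.append((u,180+best[1]-best[0]+1,180+best[1]))
    print("face(u,top,bot)",out)
    for th in ths:
        c,s=np.cos(np.radians(th)),np.sin(np.radians(th))
        f=lambda tx,tz,w:proj("scene",[.4705-w,y+((tx-c0)*c+tz*s)/1e3,.06+(-(tx-c0)*s+tz*c)/1e3]).round(1)
        print(th,"topL",f(-65,34,.0245),"topR",f(-65,34,-.0245),"botL",f(-65,0,.0245))
E
python3 -m inch '[{"hand":1,"slide":[0,0.12,-0.12],"yaw":0},{"hand":1,"slide":[0,0.24,-0.24],"yaw":0},{"hand":1,"slide":[0,0.36,-0.36],"yaw":0},{"hand":1,"slide":[0,0.48,-0.48],"yaw":0},{"hand":1,"slide":[0,0.48,-0.48],"yaw":0}]'
python3 - <<'E'
from h import *
a=capture("scene");cv2.imwrite("pics/s11.png",a);back(a)
E
```

```text
time_s: 31.72
tcp_pos: [0.4719, 0.1568, 0.1341]
ee_rot: [[0.002, -1.0, 0.002], [-1.0, -0.002, -0.001], [0.001, -0.002, -1.0]]
wrist_force: [-3.7, -4.5, 13.9]
gripper_width: 0.56
face(u,top,bot) [(250, 182, 187), (251, 200, 209)]
0 topL [234.3 220.8] topR [247.3 212.5] botL [234.6 230.4]
6 topL [233.2 218.2] topR [246.3 210. ] botL [234.5 228.4]
12 topL [232.  215.5] topR [245.1 207.4] botL [234.1 226.3]
18 topL [230.5 212.9] topR [243.7 204.8] botL [233.6 224. ]
24 topL [229.  210.4] topR [242.1 202.4] botL [232.9 221.7]
30 topL [227.3 208. ] topR [240.5 200. ] botL [232.  219.4]
36 topL [225.5 205.7] topR [238.7 197.8] botL [230.9 217.1]
42 topL [223.6 203.6] topR [236.8 195.7] botL [229.7 214.8]
48 topL [221.6 201.7] topR [234.9 193.8] botL [228.4 212.5]
```

Run:
```python
from h import *
g=cv2.cvtColor(cv2.imread("pics/s11.png"),cv2.COLOR_BGR2GRAY)
for u in(230,234,238,242): print(u,g[196:232,u])
```

```text
230 [ 61  63  62  64  63  65  64  65  64  64  61  86 147 147 122  99  64  69
 106  59  61  63  62  63  63  63  62  62  55  53  53  52  52  52  75 114]
234 [194 194 194 194 196 198 195 153  50  63  64  63  63  63  62  74  98  69
  87  90  89  89  90  89  88  88  87  84 113 181 198 195 194 193 192 193]
238 [193 193 192 193 193 193 193 192 165  71  61  62  58  75 119  87  87  88
  88  88  90  88  87  87  86 103 159 199 194 193 192 193 192 193 193 193]
242 [193 193 192 193 193 195 182 119 125 125 110  94  69  85  86  88  87  88
  88  87  85  85  82 126 201 194 194 193 193 193 193 193 193 193 192 193]
```

Tilt is now ≈15–16°, force ~18 N on the rim. Lifting slightly, shifting back 1 cm and tipping further.

```bash
python3 -m inch '[{"hand":1,"slide":[0,0,0.5],"yaw":0},{"hand":1,"slide":[0,-0.4,1],"yaw":0},{"hand":1,"slide":[0,-1.1,1],"yaw":0},{"hand":1,"slide":[0,-1.1,0.7],"yaw":0},{"hand":1,"slide":[0,-1.1,0.4],"yaw":0},{"hand":1,"slide":[0,-1,0.3],"yaw":0},{"hand":1,"slide":[0,-0.85,0.2],"yaw":0},{"hand":1,"slide":[0,-0.7,0.1],"yaw":0},{"hand":1,"slide":[0,-0.7,0.1],"yaw":0}]'
python3 - <<'E'
from h import *
a=capture("scene");cv2.imwrite("pics/s12.png",a)
g=cv2.cvtColor(a,cv2.COLOR_BGR2GRAY)
for u in(226,230,234,238): print(u,g[192:226,u])
from h import back
back(a,c0=12,ths=range(12,50,6))
E
```

```text
time_s: 32.9
tcp_pos: [0.471, 0.1482, 0.1355]
ee_rot: [[0.003, -1.0, -0.002], [-1.0, -0.003, -0.006], [0.006, 0.002, -1.0]]
wrist_force: [-5.7, -9.0, 22.8]
gripper_width: 0.56
226 [ 78  51  42  50  43  15  16  17  50  91  65  63  62  63  63  75  89  87
  94 125 122  60  63  62  63  64  64  64  64  64  63  60  61  61]
230 [ 41  48  75  60  66  66  66  66  64  64  65  65  64  64  63  65  95 138
 128 109 100 121  61  62  62  63  62  64  63  67  79  61  54  52]
234 [109 208 201 200 201 193 144 123 128  83  68  66  63  63  63  62  59  58
  79  74  92 147  91  93  95  98 100  92  65  59  58  57 115 206]
238 [202 195 193 193 193 193 192 193 193 193 195 191 151  51  62  63  61  66
  97 118  90  92  94  91  93  93  94  92  91  90  86 125 201 195]
face(u,top,bot) [(251, 199, 209)]
12 topL [234.5 216.6] topR [247.6 208.3] botL [236.6 227.3]
18 topL [233.  213.6] topR [246.2 205.5] botL [236.  224.8]
24 topL [231.3 210.7] topR [244.5 202.6] botL [235.2 222.1]
30 topL [229.5 208. ] topR [242.7 199.9] botL [234.2 219.4]
36 topL [227.5 205.3] topR [240.8 197.3] botL [233.  216.7]
42 topL [225.4 202.8] topR [238.7 194.9] botL [231.6 214.1]
48 topL [223.2 200.5] topR [236.5 192.7] botL [230.1 211.4]
```

```bash
python3 -m inch '[{"hand":1,"slide":[0,0.15,-0.12],"yaw":0},{"hand":1,"slide":[0,0.3,-0.25],"yaw":0},{"hand":1,"slide":[0,0.45,-0.38],"yaw":0},{"hand":1,"slide":[0,0.6,-0.5],"yaw":0},{"hand":1,"slide":[0,0.6,-0.5],"yaw":0}]'
python3 - <<'E'
from h import *
a=capture("scene");cv2.imwrite("pics/s13.png",a)
g=cv2.cvtColor(a,cv2.COLOR_BGR2GRAY)
for u in(226,230,234,238): print(u,g[192:226,u])
for n in("s9","s11","s12","s13"):
    g=cv2.cvtColor(cv2.imread(f"pics/{n}.png"),cv2.COLOR_BGR2GRAY)
    print(n,"jar left edge row",[int(np.argmax(g[r,188:225]<110))+188 for r in(215,220,225)],g[221,196:206])
E
```

```text
time_s: 33.58
tcp_pos: [0.4734, 0.157, 0.1312]
ee_rot: [[0.003, -1.0, 0.006], [-1.0, -0.003, 0.001], [-0.001, -0.006, -1.0]]
wrist_force: [-2.9, -2.3, 19.0]
gripper_width: 0.559
226 [ 41  48  59  81  40  25  20  26  49  60  64  65  62  68  88  92  87 105
 134  56  61  62  62  62  63  64  63  63  63  61  61  61  60  61]
230 [ 32  62  60  63  61  62  63  63  64  63  65  64  63  60  89 152 159 132
 114  89  52  61  61  62  61  62  63  63  62  62  56  52  53  53]
234 [109 207 196 194 194 194 195 197 199 190 118  59  63  63  62  62  70  94
  88  95  98  98  98  98  99  99  99  98  99  94 109 185 201 199]
238 [201 195 192 193 193 192 193 193 193 196 183  84  59  60  98 154  95  95
  98  97  98  99  99  97  98  96  94  96 114 145 196 193 192 193]
s9 jar left edge row [200, 200, 200] [199 202 123 132  71  57  63  66  67  67]
s11 jar left edge row [200, 200, 200] [184 184 122 128  69  56  61  63  65  65]
s12 jar left edge row [200, 200, 200] [196 196 120 128  69  56  63  63  64  65]
s13 jar left edge row [200, 200, 200] [185 184 122 128  69  56  62  64  64  65]
```

Jar unmoved; tilt ≈23°, with the balls still in. Third stage: shift back a little and press on.

```bash
python3 -m inch '[{"hand":1,"slide":[0,0,0.5],"yaw":0},{"hand":1,"slide":[-0.1,-0.4,0.8],"yaw":0},{"hand":1,"slide":[-0.1,-0.4,0.4],"yaw":0},{"hand":1,"slide":[-0.1,-0.3,0.2],"yaw":0},{"hand":1,"slide":[-0.1,-0.2,0.1],"yaw":0},{"hand":1,"slide":[-0.1,-0.05,-0.05],"yaw":0},{"hand":1,"slide":[-0.1,0.1,-0.2],"yaw":0},{"hand":1,"slide":[-0.1,0.2,-0.3],"yaw":0},{"hand":1,"slide":[-0.1,0.2,-0.3],"yaw":0}]'
python3 - <<'E'
from h import *
a=capture("scene");cv2.imwrite("pics/s14.png",a)
g=cv2.cvtColor(a,cv2.COLOR_BGR2GRAY)
for u in(226,230,234,238): print(u,g[188:224,u])
back(a,c0=15,ths=range(18,50,6));print(sense()["wrist_force"])
E
```

```text
time_s: 34.75
tcp_pos: [0.4729, 0.1595, 0.1281]
ee_rot: [[0.003, -1.0, 0.007], [-1.0, -0.003, 0.002], [-0.002, -0.007, -1.0]]
wrist_force: [-1.9, 0.0, 18.0]
gripper_width: 0.562
226 [16 54 93 74 48 48 66 66 66 66 61 39 40 64 65 64 62 61 59 76 89 97 56 62
 62 62 62 63 63 64 62 63 62 59 60 62]
230 [102  61  32  11   8  18  42  65  90  66  57  61  61  62  64  64  64  60
  61  82 136 145 102 107  95  61  53  61  61  62  62  62  61  54  53  54]
234 [ 46  49  38  60 107 205 196 193 192 193 193 194 194 163  57  61  62  61
  87 132 102 102 105 104 104 105 105 104 103 103 105 114 121 150 204 200]
238 [ 66 110  23 105 201 194 193 193 192 193 193 193 186 134  65  73 109  92
 100 104 104 104 105 105 106 102 103 102 100 111 164 185 142 198 194 193]
face(u,top,bot) [(250, 182, 187), (251, 200, 209)]
18 topL [233.7 213.8] topR [246.9 205.6] botL [236.8 225. ]
24 topL [232.  210.8] topR [245.2 202.7] botL [235.9 222.2]
30 topL [230.1 208. ] topR [243.4 199.9] botL [234.9 219.4]
36 topL [228.1 205.2] topR [241.4 197.2] botL [233.6 216.6]
42 topL [225.9 202.6] topR [239.3 194.6] botL [232.2 213.8]
48 topL [223.7 200.2] topR [237.  192.3] botL [230.6 211.1]
[-0.5716482  -0.88050703 18.48270071]
```

≈28° now. Continuing the same arc, with the fingers inside the mouth region.

```bash
python3 -m inch '[{"hand":1,"slide":[0,0.1,-0.1],"yaw":0},{"hand":1,"slide":[0,0.2,-0.2],"yaw":0},{"hand":1,"slide":[0,0.3,-0.3],"yaw":0},{"hand":1,"slide":[0,0.4,-0.4],"yaw":0},{"hand":1,"slide":[0,0.5,-0.5],"yaw":0},{"hand":1,"slide":[0,0.5,-0.5],"yaw":0}]'
python3 - <<'E'
from h import *
a=capture("scene");cv2.imwrite("pics/s15.png",a)
g=cv2.cvtColor(a,cv2.COLOR_BGR2GRAY)
for u in(226,230,234,238): print(u,g[188:224,u])
print(sense()["wrist_force"],sense()["moment"])
print("jar",g[221,196:206])
E
```

```text
time_s: 35.55
tcp_pos: [0.4733, 0.1636, 0.1242]
ee_rot: [[0.004, -1.0, 0.008], [-1.0, -0.004, 0.0], [-0.0, -0.008, -1.0]]
wrist_force: [-1.3, -5.7, 24.5]
gripper_width: 0.558
226 [ 15  54  96  74  45  47  65  64  63  65  65  65  64  65  64  64  63  61
  74 111 129  57  61  62  62  63  62  63  63  63  63  62  60  61  60  61]
230 [105  62  40  78 102  32  88 169 197 151 132  91  69  62  63  63  62  60
  87 136 108 108 111 111 112 116 106  55  57  60  61  62  53  54  54  54]
234 [ 24  23  19  21 110 206 196 193 193 193 193 193 163  52  60  75 109 100
 107 109 110 109 110 111 110 109 109 108 107 109 122 128 128 147 204 200]
238 [ 66 110  23 103 201 195 192 192 192 193 193 191 161  76 131 106 107 109
 108 109 109 110 110 108 107 107 107 123 164 196 196 195 194 193 193 193]
[-1.11946178 -4.79724577 25.24607941] [-1.9501512   0.27902975  0.05351041]
jar [121 122 124 129  69  57  62  65  64  64]
```

```bash
python3 -m inch '[{"hand":1,"slide":[0,0.1,-0.1],"yaw":0},{"hand":1,"slide":[0,0.2,-0.2],"yaw":0},{"hand":1,"slide":[0,0.3,-0.3],"yaw":0},{"hand":1,"slide":[0,0.4,-0.4],"yaw":0},{"hand":1,"slide":[0,0.5,-0.5],"yaw":0},{"hand":1,"slide":[0,0.6,-0.6],"yaw":0},{"hand":1,"slide":[0,0.6,-0.6],"yaw":0}]'
python3 - <<'E'
from h import *
a=capture("scene");b=capture("top");cv2.imwrite("pics/s16.png",a);cv2.imwrite("pics/t16.png",b)
g=cv2.cvtColor(a,cv2.COLOR_BGR2GRAY)
for u in(226,230,234,238): print(u,g[186:222,u])
print(sense()["wrist_force"],sense()["moment"])
print("jar",g[221,196:206])
E
```

```text
time_s: 36.48
tcp_pos: [0.4731, 0.1685, 0.1176]
ee_rot: [[0.004, -1.0, 0.006], [-1.0, -0.004, -0.002], [0.002, -0.006, -1.0]]
wrist_force: [2.5, -9.2, 21.4]
gripper_width: 0.561
226 [ 38  19  19  28  70 104  61  50  74  53  64  62  64  65  64  65  64  62
  71 109 130 109  54  61  60  62  63  63  63  62  61  64  62  62  61  60]
230 [ 60  91  67  76  49  32  29  31 109 202 196 196 189 136  53  59  76 114
 116 118 120 119 119 120 120 121 120 119 122 116  71  53  54  54  54  53]
234 [ 43  32  24  25  22  21 109 206 196 193 193 196 179  63 109 116 115 117
 118 118 119 121 119 118 118 117 116 111 139 203 189 125 128 127 147 203]
238 [ 22  24  23  23  24 103 202 195 192 192 194 184 129 108 113 115 116 118
 119 119 118 118 116 117 114 123 169 196 193 192 193 193 193 193 193 193]
[  2.39085481 -10.21642469  21.91376668] [-3.27291343 -0.59904313  0.04516965]
jar [125 126 127 130  70  57  61  64  65  66]
```

≈39°. Lifting off the rim slightly to weigh what remains.

```bash
python3 -m inch '[{"hand":1,"slide":[0,0,0.5],"yaw":0},{"hand":1,"slide":[0,0,1],"yaw":0},{"hand":1,"slide":[0,0,1.4],"yaw":0},{"hand":1,"slide":[0,0,1.4],"yaw":0},{"hand":1,"slide":[0,0,1.4],"yaw":0}]'
python3 - <<'E'
from h import *
f=[]
for i in range(4):
    b=capture("top");f.append(sense()["wrist_force"])
print(np.mean(f,0));a=capture("scene");cv2.imwrite("pics/s17.png",a);cv2.imwrite("pics/t17.png",b)
# ball blobs inside jar seen from scene & top: print high-contrast detail
g=cv2.cvtColor(a,cv2.COLOR_BGR2GRAY);print(g[202:218:2,202:222])
E
```

```text
time_s: 37.2
tcp_pos: [0.4694, 0.1686, 0.1271]
ee_rot: [[0.0, -1.0, -0.002], [-1.0, -0.0, -0.002], [0.002, 0.002, -1.0]]
wrist_force: [1.4, -4.7, -3.7]
gripper_width: 0.557
[ 0.81564149 -5.04662846 -3.41448239]
[[ 81  68  54  35  57  51  23  24  26  40  52  68 101  60  63  63  62  63
   62  63]
 [ 48  11  12  13  15  22  22  18  21  66  65  64  64  93  70  66  63  86
   97  82]
 [ 59  31  13  15  14  19  14  12  20  71  65  64  66  64  64  64  63  63
   63  63]
 [ 69  71  13  15  13  15  12  13  22  68  64  64  63  64  63  64  62  63
   63  64]
 [ 64  67  15  14  13  16  16  15  20  53  66  64  64  64  63  63  64  63
   64  64]
 [ 63  65  25  15  14  16  14  13  18  43  66  64  65  65  65  64  63  64
   65  64]
 [ 54  62  46  26  14  13  16  14  18  44  67  65  64  65  63  64  64  62
   63  63]
 [ 87  78  69  64  64  38  27  12  16  40  67  63  64  65  65  65  66  69
   72  78]]
```

```bash
python3 -m inch '[{"hand":1,"slide":[0,-0.5,0.3],"yaw":0},{"hand":1,"slide":[0,-1,0.6],"yaw":0},{"hand":1,"slide":[0,-1,0.8],"yaw":0},{"hand":1,"slide":[0,-1,0.8],"yaw":0},{"hand":1,"slide":[0,-1,0.8],"yaw":0}]'
python3 - <<'E'
from h import *
f=[]
for i in range(5):
    b=capture("top");f.append(sense()["wrist_force"])
print(np.mean(f,0),sense()["tcp_pos"])
E
```

```text
time_s: 38.08
tcp_pos: [0.4701, 0.1594, 0.1355]
ee_rot: [[0.0, -1.0, 0.0], [-1.0, -0.0, 0.0], [-0.0, -0.0, -1.0]]
wrist_force: [-0.1, 0.4, -3.5]
gripper_width: 0.557
[-0.32047455  0.12844638 -4.50625487] [0.47006169 0.15927641 0.13534728]
```

Run:
```python
from h import *
f=[]
for i in range(12):
    b=capture("scene");f.append(sense()["wrist_force"][2])
print(np.mean(f),np.std(f));cv2.imwrite("pics/s18.png",b)
t=capture("top");cv2.imwrite("pics/t18.png",t)
cv2.imwrite("pics/c18.png",np.hstack([cv2.resize(b[175:250,190:265],(400,400),interpolation=3),cv2.resize(t[205:265,205:265],(400,400),interpolation=3)]))
g=cv2.cvtColor(t,cv2.COLOR_BGR2GRAY);print(g[220:256:2,218:256:2])
```

```text
-4.173755354929576 0.3627541358952179
[[185 172  94 120 110 109 107  88  87  64  63  63  63  67  70  79 218 211
  211]
 [109 106 105 106 104 104 115 112 102 100 106  67  67  67  60  81 219 210
  211]
 [ 80  87  90  90  91  90  87 105 116 115  97 104  65  67  61  81 219 210
  210]
 [ 90  90  91  92  93  93  92  91  88 128  90  90  99  65  62  70 218 211
  211]
 [ 90  95 100 105 108 101  96  93  91  79 117 111  90  84  62  80 205 186
  186]
 [ 96 108 112 112 113 114 110  96  93  89 117 103  88  99  60  83 104  97
  100]
 [104 112 112 114 113 113 115 106  92  92  85 116  86  86 105 183 112 118
  119]
 [110 112 113 113 112 113 113 113  93  92  87 117  99  87  74 104 110 142
  142]
 [113 112 111 113 113 114 113 114  94  92  90 116  92  85  81 115 131 142
  143]
 [113 111 112 112 113 112 114 109  93  90  84 134  92  83  76 135  94 142
  141]
 [104 113 112 113 113 112 113 101  91  90  79 116  90  81  58  99 127 143
  144]
 [ 96 109 111 112 112 110 102  92  89  87 103 109  78  96  93 115 142 141
  142]
 [ 88  94 101 103 103  98  91  89  88  83 115  84  75 114 102  98 140 147
  145]
 [ 86  88  89  90  89  88  88  88  86 114  96  74 101  59  85  83 154 163
  163]
 [ 81  84  86  86  86  87  85  94 122 126  85  76  66  73  86  86 130 163
  162]
 [113 104  95  90  89  97 114 114  85  84  74  63  66  87  86  86 130 162
  162]
 [103 115 108  99 107 110  98  63  78  66  64  65  65  89  86  86 169 183
  183]
 [198 150 118 115 111  97  74  61  61  62  62  62  72  88  85  82 133 210
  210]]
```

The weight reads about 4.2 N, against 4.7 full and 3.4 expected empty, so some balls probably remain. Tipping further.

```bash
python3 -m inch '[{"hand":1,"slide":[0,0,-0.5],"yaw":0},{"hand":1,"slide":[0,0,-1],"yaw":0},{"hand":1,"slide":[0,0.1,-1.3],"yaw":0},{"hand":1,"slide":[0,0.2,-1.5],"yaw":0},{"hand":1,"slide":[0,0.2,-1.5],"yaw":0}]'
python3 -m inch '[{"hand":1,"slide":[0,0.1,-0.2],"yaw":0},{"hand":1,"slide":[0,0.2,-0.4],"yaw":0},{"hand":1,"slide":[0,0.3,-0.6],"yaw":0},{"hand":1,"slide":[0,0.3,-0.6],"yaw":0}]'
python3 - <<'E'
from h import *
a=capture("scene");cv2.imwrite("pics/s19.png",a);g=cv2.cvtColor(a,cv2.COLOR_BGR2GRAY)
for u in(226,230,234,238): print(u,g[186:222,u])
g=cv2.cvtColor(cv2.imread("pics/s18.png"),cv2.COLOR_BGR2GRAY)
for u in(230,234,238): print("s18",u,g[186:222,u])
E
```

```text
time_s: 39.6
tcp_pos: [0.472, 0.163, 0.1229]
ee_rot: [[0.002, -1.0, 0.005], [-1.0, -0.002, 0.003], [-0.003, -0.005, -1.0]]
wrist_force: [-2.5, 4.1, 11.2]
gripper_width: 0.563
time_s: 40.1
tcp_pos: [0.4725, 0.1667, 0.1177]
ee_rot: [[0.003, -1.0, 0.007], [-1.0, -0.003, 0.004], [-0.004, -0.007, -1.0]]
wrist_force: [-4.5, 6.2, 12.9]
gripper_width: 0.561
226 [ 59  37  21  16  48  93  72  55  67  76  65  63  63  63  63  61  96 156
 122 125 136 119  55  61  60  62  62  62  62  66  72  60  61  60  61  59]
230 [ 35  61  80 103  63  64 104  29 109 204 200 194 148  67 117 123 120 122
 123 121 122 124 124 123 123 122 124 125 117  66  48  51  50  50  51  49]
234 [ 43  36  23  24  23  19 107 205 196 194 188 153 147 118 120 122 122 122
 122 123 123 122 121 119 120 116 140 198 195 197 185 124 124 124 144 198]
238 [ 23  26  23  64 103 102 201 194 193 194 183 134 152 117 119 121 123 123
 121 121 120 120 117 127 170 196 194 192 192 192 193 193 194 195 194 193]
s18 230 [105  60  34  61  79 104  30  32  77 126  95  66  63  77 116 118 116 119
 118 119 119 122 124 118  83  56  59  58  55  59  62  64  64  63  63  64]
s18 234 [ 21  22  21  26  34  30 109 206 199 182  77  88 144 117 116 118 118 118
 119 119 118 118 116 116 121 130 137 199 195 194 194 198 186 124 125 124]
s18 238 [ 66 111  33  33  25 105 202 197 183 117 104 113 116 118 116 118 118 119
 117 117 116 115 121 143 168 197 193 192 192 193 193 193 192 194 194 195]
```

```bash
python3 -m inch '[{"hand":1,"slide":[0,0.1,-0.2],"yaw":0},{"hand":1,"slide":[0,0.2,-0.4],"yaw":0},{"hand":1,"slide":[0,0.3,-0.6],"yaw":0},{"hand":1,"slide":[0,0.4,-0.8],"yaw":0},{"hand":1,"slide":[0,0.5,-1],"yaw":0},{"hand":1,"slide":[0,0.5,-1],"yaw":0}]'
python3 - <<'E'
from h import *
a=capture("scene");cv2.imwrite("pics/s20.png",a);g=cv2.cvtColor(a,cv2.COLOR_BGR2GRAY)
for u in(226,230,234,238): print(u,g[182:218,u])
E
python3 -m inch '[{"hand":1,"slide":[0,-0.2,0.4],"yaw":0},{"hand":1,"slide":[0,-0.6,1],"yaw":0},{"hand":1,"slide":[0,-1,1.6],"yaw":0},{"hand":1,"slide":[0,-1,2],"yaw":0},{"hand":1,"slide":[0,-1,2],"yaw":0}]'
python3 - <<'E'
from h import *
f=[]
for i in range(12):
    b=capture("scene");f.append(sense()["wrist_force"])
print(np.mean(f,0),np.std(f,0))
E
```

```text
time_s: 40.9
tcp_pos: [0.4727, 0.1713, 0.1087]
ee_rot: [[0.003, -1.0, 0.008], [-1.0, -0.003, 0.004], [-0.004, -0.008, -1.0]]
wrist_force: [-6.3, 1.1, 21.7]
gripper_width: 0.561
226 [ 16  19  24  19  36  59  37  20  21  42  87 105  56  16  11  53 102 110
 130 127 129 128 129 130 131 132 134 143 128  53  61  61  62  74  81  59]
230 [ 24  24  27  29  33  47  41  44  72  52  51  40 107 207 188 119 123 126
 129 129 129 131 131 129 128 128 128 128 121  96  74  61  45  47  49  50]
234 [ 18  27  33  46  45  46  40  22  22  22  21  48 104 141 121 125 128 128
 128 130 129 130 128 126 127 124 138 184 194 193 193 193 195 183 123 124]
238 [ 12  13  35  59  31  28  24  23  16 105 204 196 193 192 192 193 195 196
 191 154 123 125 125 132 172 199 196 195 193 193 192 192 192 192 193 193]
time_s: 41.58
tcp_pos: [0.4703, 0.159, 0.1246]
ee_rot: [[-0.0, -1.0, 0.0], [-1.0, 0.0, -0.0], [0.0, -0.0, -1.0]]
wrist_force: [0.8, 1.6, -2.1]
gripper_width: 0.559
[ 1.78137131  0.28552451 -2.21350901] [0.59346462 0.51567323 0.4595677 ]
```

```bash
python3 -m inch '[{"hand":1,"slide":[0,0,0.5],"yaw":0},{"hand":1,"slide":[0,0,1],"yaw":0},{"hand":1,"slide":[0,0,1.6],"yaw":0},{"hand":1,"slide":[0,0,2],"yaw":0},{"hand":1,"slide":[0,0,2],"yaw":0},{"hand":1,"slide":[0,0,2],"yaw":0}]'
python3 - <<'E'
from h import *
f=[]
for i in range(14):
    b=capture("scene");f.append(sense()["wrist_force"])
print(np.mean(f,0),np.std(f,0),sense()["tcp_pos"])
g=cv2.cvtColor(b,cv2.COLOR_BGR2GRAY);cv2.imwrite("pics/s21.png",b)
for u in(226,230,234): print(u,g[172:208,u])
E
```

```text
time_s: 42.92
tcp_pos: [0.4699, 0.1591, 0.1444]
ee_rot: [[-0.0, -1.0, -0.0], [-1.0, 0.0, -0.0], [0.0, 0.0, -1.0]]
wrist_force: [0.4, 0.1, -4.0]
gripper_width: 0.56
[ 0.1347281   0.20956175 -3.30154514] [0.46641452 0.78253982 0.59041146] [0.47008562 0.15922364 0.1444489 ]
226 [ 14  15  13  17  23  22  27  49  59  37  19  12  50  94  75  51  47  66
  60 101 164 128 127 130 130 135 136  90  56  60  61  62  62  62  64  63]
230 [ 14  16  20  21  21  28  28  24  27  48  66  96  66  44  61  57  35  73
 128 128 128 130 130 129 130 130 130 130 128 127 130 141 147 131  81  80]
234 [ 31  24  24  28  36  46  44  46  45  40  23  22  21  20  47  98 129 125
 128 129 128 129 130 128 128 128 126 127 130 151 171 195 193 193 193 193]
```

The weight is 3.3 ± 0.2 N, so the tray is empty. Lifting clear and backing away, then looking.

```bash
python3 -m inch '[{"hand":1,"slide":[0,0,1.5],"yaw":0},{"hand":1,"slide":[0,0,3.5],"yaw":0},{"hand":1,"slide":[0,0,5.5],"yaw":0},{"hand":1,"slide":[0,-1.5,7],"yaw":0},{"hand":1,"slide":[0,-4.5,7],"yaw":0},{"hand":1,"slide":[0,-8,7],"yaw":0},{"hand":1,"slide":[0,-12,7],"yaw":0},{"hand":1,"slide":[0,-16,7],"yaw":0},{"hand":1,"slide":[0,-19,7],"yaw":0},{"hand":1,"slide":[0,-20.5,7],"yaw":0}]'
python3 - <<'E'
from h import *
a=capture("scene");t=capture("top");cv2.imwrite("pics/s22.png",a);cv2.imwrite("pics/t22.png",t)
cv2.imwrite("pics/c22.png",np.hstack([cv2.resize(a[175:265,185:285],(500,450),interpolation=3),cv2.resize(t[210:264,210:246],(300,450),interpolation=3)]))
E
```

```text
time_s: 44.88
tcp_pos: [0.4692, -0.0477, 0.2143]
ee_rot: [[-0.002, -1.0, -0.001], [-1.0, 0.002, -0.0], [0.0, 0.001, -1.0]]
wrist_force: [0.4, 0.8, -2.5]
gripper_width: 0.563
```

View pics/c22.png

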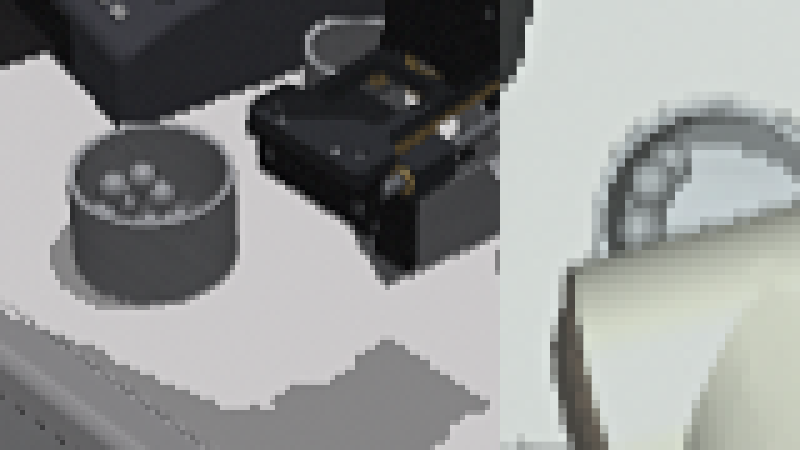

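The jar holds the balls: three clearly visible at crop (113,183), (145,172), (162,190), with more partly hidden behind the near rim at (128,203) and (150,212). To level the empty tray in the pads again, I'll press its lip gently on the jar's near rim (lip ahead of grip, so the nose goes up), then stand it on the bench.

```bash
python3 -m inch '[{"hand":1,"slide":[0,2,0],"yaw":0},{"hand":1,"slide":[0,5,0],"yaw":0},{"hand":1,"slide":[0,8,0],"yaw":0},{"hand":1,"slide":[0,11,-1],"yaw":0},{"hand":1,"slide":[0,13,-3],"yaw":0},{"hand":1,"slide":[0,14,-5],"yaw":0},{"hand":1,"slide":[0,14.2,-6.2],"yaw":0},{"hand":1,"slide":[0,14.2,-6.4],"yaw":0},{"hand":1,"slide":[0,14.2,-6.6],"yaw":0}]'
python3 -m inch '[{"hand":1,"slide":[0,0,-0.3],"yaw":0},{"hand":1,"slide":[0,0,-0.6],"yaw":0},{"hand":1,"slide":[0,-0.1,-0.9],"yaw":0},{"hand":1,"slide":[0,-0.1,-1.2],"yaw":0},{"hand":1,"slide":[0,-0.2,-1.5],"yaw":0},{"hand":1,"slide":[0,-0.2,-1.8],"yaw":0},{"hand":1,"slide":[0,-0.2,-1.8],"yaw":0}]'
python3 - <<'E'
from h import *
a=capture("scene");cv2.imwrite("pics/s23.png",a);g=cv2.cvtColor(a,cv2.COLOR_BGR2GRAY)
for u in(240,244,248,252,256): print(u,g[196:240,u])
E
```

```text
time_s: 46.1
tcp_pos: [0.4705, 0.0962, 0.1489]
ee_rot: [[-0.0, -1.0, 0.001], [-1.0, 0.0, 0.0], [-0.0, -0.001, -1.0]]
wrist_force: [0.5, -0.4, -2.8]
gripper_width: 0.56
time_s: 46.98
tcp_pos: [0.4699, 0.0942, 0.1301]
ee_rot: [[0.0, -1.0, -0.001], [-1.0, -0.0, -0.0], [0.0, 0.001, -1.0]]
wrist_force: [0.8, 0.1, -3.6]
gripper_width: 0.564
240 [ 69  79  57  65  65  84 103  63  45  61  37  28  52  63  62  60  61  63
  62  62  63  63  63  63  63  62  61  83 131 128 127 126 126 126 127 126
 126 126 126 127 126 126 126 125]
244 [ 20  20  47  92  84  53  29  59  75  61  82 128 128 128 130 129 129 135
 136  93  57  60  61  60  57 114 203 197 184 123 124 125 126 126 127 127
 126 125 125 126 122 144 196 193]
248 [ 75 101  63  40  48  65  61  71 105 127 127 129 129 129 129 130 131 130
 129 128 128 126 133 171 198 194 193 192 193 194 196 185 122 126 126 126
 123 144 196 193 192 193 193 192]
252 [ 24  24  24  21  27  73 126 125 127 128 127 128 129 130 128 129 128 127
 126 128 143 169 195 193 192 192 193 192 193 192 193 193 195 185 122 143
 198 194 192 192 192 193 193 193]
256 [ 24  31  54  69  68  67  65  64  70 106 132 131 129 128 126 128 125 136
 182 196 193 192 193 192 193 193 193 192 193 192 193 193 193 192 193 193
 193 193 192 192 192 193 193 193]
```

```bash
python3 -m inch '[{"hand":1,"slide":[0,0,-0.3],"yaw":0},{"hand":1,"slide":[0,0,-0.6],"yaw":0},{"hand":1,"slide":[0,0,-0.9],"yaw":0},{"hand":1,"slide":[0,0,-1.2],"yaw":0},{"hand":1,"slide":[0,0,-1.2],"yaw":0}]'
python3 - <<'E'
from h import *
a=capture("scene");cv2.imwrite("pics/s24.png",a);g=cv2.cvtColor(a,cv2.COLOR_BGR2GRAY)
for u in(244,248,252,256): print(u,g[196:240,u])
E
```

```text
time_s: 47.65
tcp_pos: [0.4699, 0.0941, 0.1181]
ee_rot: [[-0.0, -1.0, -0.001], [-1.0, 0.0, -0.0], [0.0, 0.001, -1.0]]
wrist_force: [-0.2, -0.5, -3.0]
gripper_width: 0.563
244 [ 29  48  58  20  21  20  59 100  70  37  63 104  55  73 112 130 128 130
 130 130 133 140 143  67  62  60  61  60  70 106 129 127 126 126 126 127
 127 127 126 126 124 144 199 196]
248 [ 27  27  52  89  73  98  59  40  55  63  68  99 129 127 126 131 129 129
 131 130 131 130 128 127 127 132 154 173 197 197 185 124 125 126 126 126
 125 145 199 194 193 193 192 192]
252 [ 46  46  42  31  23  23  23  29  65 112 127 124 128 128 127 129 130 130
 129 128 127 127 132 155 179 196 193 193 192 192 193 193 183 122 122 122
 144 196 193 192 193 193 193 192]
256 [ 41  21  22  24  23  31  54  69  67  67  65  62  86 139 132 131 128 127
 126 129 138 147 184 194 193 193 192 192 193 193 193 192 193 192 193 193
 192 193 193 192 193 192 192 193]
```

Run:
```python
from h import *
g=cv2.cvtColor(cv2.imread("pics/s24.png"),cv2.COLOR_BGR2GRAY)
print("cols 236..262")
for r in range(196,226): print(r,g[r,236:263])
def onx(u,v,x):
    o,d=ray("scene",u,v);return (o+d*(x-o[0])/d[0]).round(4)
for u,v in((252,205),(256,208.5),(257,216),(248,223),(244,225)): print(u,v,onx(u,v,.4945),onx(u,v,.4455))
```

```text
cols 236..262
196 [16 13 17 19 23 28 19 21 29 42 34 28 27 35 48 46 46 45 45 43 41 30 43 57
 41 29 19]
197 [16 16 16 19 22 20 28 36 48 60 31 26 27 44 46 46 46 45 42 31 21 22 38 71
 71 60 41]
198 [17 24 26 21 24 29 50 61 58 36 20 33 52 47 43 45 42 39 31 23 22 24 48 70
 70 69 70]
199 [22 22 21 26 42 44 58 38 20 19 24 58 89 68 33 40 31 22 25 23 24 21 48 71
 69 69 68]
200 [20 29 35 47 64 45 24 20 21 19 36 69 73 65 37 24 23 24 25 24 23 29 53 70
 69 69 68]
201 [26 47 62 63 68 63 10 13 20 47 72 99 98 50 53 23 23 25 26 22 31 54 70 69
 68 68 69]
202 [ 45  60  62  65  66 106  17  47  59  89 103  73  59  50  66  23  23  22
  31  39  54  71  68  68  69  69  68]
203 [118  57  63  65  62  58  56  98 100  84  62  47  40  63  47  20  29  32
  54  71  69  67  68  68  69  68  68]
204 [207  78  59  60  68  83  91 101  70  54  32  49  55  38  22  26  65  78
  74  67  67  68  67  68  68  70  69]
205 [202 134  64  65  86 101  73  64  37  17  14  52  63  64  65  85 112 129
 109  64  67  67  66  68  68  68  69]
206 [189 139  92  97  87  61  51  56  63   8  15  62  68  72 117 147 127 127
 141  72  65  67  68 
[... 1782 characters left out ...]
  60  79 122 154 169 197 195 193 194
 192 193 192 193 193 193 193 193 192]
223 [ 64  65  65  62  63  63  62  61  60  58  75 128 173 196 194 193 193 192
 193 194 192 193 192 192 192 193 193]
224 [ 65  64  65  63  63  62  60  61  70  84 133 203 197 194 192 193 192 193
 193 193 193 193 193 193 193 192 193]
225 [ 64  63  62  63  62  61  70  84 106 130 128 187 197 194 194 192 192 193
 192 193 193 193 193 193 193 194 192]
252 205 [0.4945 0.0464 0.1304] [ 0.4455 -0.0021  0.1845]
256 208.5 [0.4945 0.0315 0.1268] [ 0.4455 -0.016   0.1811]
257 216 [0.4945 0.0277 0.1034] [ 0.4455 -0.0196  0.1592]
248 223 [0.4945 0.062  0.0587] [0.4455 0.0125 0.1174]
244 225 [0.4945 0.078  0.042 ] [0.4455 0.0275 0.1017]
```

Run:
```python
from h import *
def onx(u,v,x):
    o,d=ray("scene",u,v);return (o+d*(x-o[0])/d[0])[1:]
tl,tr,br,bl=onx(241,212.5,.4455),onx(254,204.7,.4945),onx(259.3,214.3,.4945),onx(246,222,.4455)
print(tl,tr,bl,br)
for t,b in((tl,bl),(tr,br)):
    d=t-b;print(np.linalg.norm(d),np.degrees(np.arctan2(d[0],d[1])))
t,b=(tl+tr)/2,(bl+br)/2;th=np.radians(48)
for th in(44,48,52):
    th=np.radians(th);f=np.array([np.cos(th),-np.sin(th)]);u=np.array([np.sin(th),np.cos(th)])
    o=(t+b)/2-.017*u
    P=lambda x,z:o+(x+65)/1e3*f+z/1e3*u
    print("lip",P(65,25).round(4),"lipunder",P(65,21).round(4),"corner",P(15,0).round(4)," grip->tray x,z",((np.array([.0941,.118-.051])-o)@f*1e3-65).round(1),((np.array([.0941,.118-.051])-o)@u*1e3).round(1))
```

```text
[0.03787018 0.13788027] [0.03893108 0.13552631] [0.01986966 0.11644498] [0.01926422 0.11407006]
0.027990897341533438 40.02222128286704
0.029105950588280485 42.50846565415189
lip [0.1281 0.0414] lipunder [0.1253 0.0386] corner [0.0747 0.0582]  grip->tray x,z 22.8 19.8
lip [0.1219 0.0347] lipunder [0.1189 0.032 ] corner [0.0699 0.0552]  grip->tray x,z 22.4 25.9
lip [0.1153 0.0285] lipunder [0.1122 0.026 ] corner [0.0648 0.0525]  grip->tray x,z 21.6 32.0
```

The lip is at about (y 0.122, z 0.035), just short of the rim and outside the jar. Going up, 11 mm further forward, then pressing down to the level height (TCP z≈0.124).

```bash
python3 -m inch '[{"hand":1,"slide":[0,-0.5,1.5],"yaw":0},{"hand":1,"slide":[0,-0.5,3.5],"yaw":0},{"hand":1,"slide":[0,0.6,3.7],"yaw":0},{"hand":1,"slide":[0,1.2,3.7],"yaw":0},{"hand":1,"slide":[0,1.2,3.4],"yaw":0},{"hand":1,"slide":[0,1.2,3],"yaw":0},{"hand":1,"slide":[0,1.2,2.6],"yaw":0},{"hand":1,"slide":[0,1.2,2.2],"yaw":0},{"hand":1,"slide":[0,1.2,1.8],"yaw":0},{"hand":1,"slide":[0,1.2,1.8],"yaw":0}]'
python3 - <<'E'
from h import *
a=capture("scene");cv2.imwrite("pics/s25.png",a);g=cv2.cvtColor(a,cv2.COLOR_BGR2GRAY)
for u in(240,244,248,252): print(u,g[190:236,u])
E
```

```text
time_s: 48.95
tcp_pos: [0.4702, 0.1043, 0.1383]
ee_rot: [[0.001, -1.0, -0.0], [-1.0, -0.001, -0.003], [0.003, 0.0, -1.0]]
wrist_force: [-2.0, -9.5, 12.3]
gripper_width: 0.559
240 [ 49  57  19  18  55  98  99  65  44  66  66  64  64  63  64  63  80 115
  73  54  59  61  62  63  63  63  63  62  62  58 115 206 188 122 126 127
 126 126 126 126 126 127 126 126 125 124]
244 [ 28  45  66  94  97  64  68  77 124 160 172 193  79  60  81 124 122 122
 125 124 123 125 126 130 130  94  58  59  65 128 200 194 193 195 183 123
 124 126 127 125 125 123 144 196 194 192]
248 [ 45  40  23  24  35  28  21  35  64  62  67  93 112 121 120 123 124 123
 123 125 124 124 122 123 121 120 116 141 198 194 193 193 192 192 193 193
 194 184 123 121 142 197 193 193 192 192]
252 [ 22  27  22  23  29  53  68  66  64  91 140 120 119 123 123 122 123 124
 123 123 122 121 121 118 128 170 195 192 193 193 193 193 193 192 192 193
 193 193 193 192 193 193 192 192 193 192]
```

```bash
python3 -m inch '[{"hand":1,"slide":[0,-0.05,-0.3],"yaw":0},{"hand":1,"slide":[0,-0.1,-0.6],"yaw":0},{"hand":1,"slide":[0,-0.15,-0.9],"yaw":0},{"hand":1,"slide":[0,-0.2,-1.2],"yaw":0},{"hand":1,"slide":[0,-0.2,-1.4],"yaw":0},{"hand":1,"slide":[0,-0.2,-1.4],"yaw":0}]'
python3 - <<'E'
from h import *
a=capture("scene");cv2.imwrite("pics/s26.png",a);g=cv2.cvtColor(a,cv2.COLOR_BGR2GRAY)
for u in(240,244,248,252): print(u,g[190:240,u])
print("jar",g[221,196:206])
E
```

```text
time_s: 49.75
tcp_pos: [0.4703, 0.1024, 0.1231]
ee_rot: [[-0.001, -1.0, -0.001], [-1.0, 0.001, -0.003], [0.003, 0.0, -1.0]]
wrist_force: [1.1, -9.2, 3.7]
gripper_width: 0.564
240 [ 15  17  21  22  28  48  60  35  13  13  53  94  74  50  47  79 104  66
  58  28  19  45  69  64  64  62  62  62  65  77  86  85  81  76  89  62
  63  64  63  64  62  63  61  76 117 129 126 126 127 126]
244 [ 28  23  26  35  39  21  24  38  72 103  63  27  13  51  91  67  56  51
  67  66  65  72  86  68  65  64  63  63  63  64  65  65  74  75 100 144
  60  63  63  63  63  63  63  67  77 119 202 196 195 197]
248 [ 28  28  33  46  47  43  33  24  41  55  47  22  41  66  63  70  89  72
  65  61  64  64  63  62  62  64  64  64  63  64  65  63  66  78  76  90
 124  72  59  61  62  62  62  62  62  57  96 174 197 194]
252 [ 33  48  45  46  42  31  22  24  23  31  54  69  68  69  68  69  67  69
  68  68  67  72 104 147 199 168  75  62  64  63  63  63  62  70 100 114
  89  91  91  91  91  92  91  89  89  88  99 143 198 195]
jar [197 120 127  74  56  61  64  64  67  66]
```

```bash
python3 -m inch '[{"hand":1,"slide":[0,-0.15,-0.25],"yaw":0},{"hand":1,"slide":[0,-0.25,-0.5],"yaw":0},{"hand":1,"slide":[0,-0.35,-0.75],"yaw":0},{"hand":1,"slide":[0,-0.4,-0.9],"yaw":0},{"hand":1,"slide":[0,-0.4,-0.9],"yaw":0}]'
python3 - <<'E'
from h import *
a=capture("scene");cv2.imwrite("pics/s27.png",a);g=cv2.cvtColor(a,cv2.COLOR_BGR2GRAY)
for u in(244,248,252,256,260): print(u,g[205:250,u])
print("jar",g[221,196:206])
E
```

```text
time_s: 50.42
tcp_pos: [0.471, 0.1003, 0.1142]
ee_rot: [[0.0, -1.0, 0.002], [-1.0, -0.0, 0.0], [-0.0, -0.002, -1.0]]
wrist_force: [1.0, -3.0, 4.4]
gripper_width: 0.561
244 [ 11  12  18  21  20  22  33  44  71 117 113  82  43  56  65  64  63  64
  64  63  66  79  82  80  79  80  81 100 134  69  61  63  62  63  64  63
  60  70 105 130 128 128 127 127 127]
248 [ 65  62  62  62  71 106 125 112  95  51  48  65  65  64  64  65  67  64
  64  64  63  64  68  83  82  81  78  97 143 144 150 148  51  60  63  64
  63  64  63  59  75 117 130 128 127]
252 [ 68  68  67  69  68  66  71 100 155 202 151  50  60  62  63  68  66  66
  64  62  63  62  64  64  64  67  83  80  97 144 145 143 145 138  89  66
  68  68  69  68  67  63  70 105 129]
256 [ 67  68  68  68  68  68  62 114 202 195 194 194 194 193 194 194 194 195
 197 196 159  52  61  63  63  65  64  63  62  76 106 113  61  65  65  67
  66  65  61  84 158 192 126 126 126]
260 [ 68  70  69  69  68  64  83 148 198 194 194 193 194 194 193 194 194 194
 194 194 195 189 155 114  59  60  60 101 154  61  64  66  66  66  65  61
  69 132 202 196 194 194 194 196 198]
jar [197 121 128  72  57  62  63  65  66  66]
```

Back face shade is back to its level value (~67). Lifting off, backing away and standing it down.

```bash
python3 -m inch '[{"hand":1,"slide":[0,0,0.8],"yaw":0},{"hand":1,"slide":[0,0,2],"yaw":0},{"hand":1,"slide":[0,-2,3],"yaw":0},{"hand":1,"slide":[0,-5,3],"yaw":0},{"hand":1,"slide":[0,-8,2],"yaw":0},{"hand":1,"slide":[0,-11,1],"yaw":0},{"hand":1,"slide":[0,-12.5,0],"yaw":0},{"hand":1,"slide":[0,-13,-1],"yaw":0},{"hand":1,"slide":[0,-13,-2],"yaw":0},{"hand":1,"slide":[0,-13,-2.7],"yaw":0}]'
python3 -m inch '[{"hand":1,"slide":[0,0,-0.2],"yaw":0},{"hand":1,"slide":[0,0,-0.4],"yaw":0},{"hand":1,"slide":[0,0,-0.6],"yaw":0},{"hand":1,"slide":[0,0,-0.6],"yaw":0}]'
python3 - <<'E'
from h import *
a=capture("scene");cv2.imwrite("pics/s28.png",a);print(sense()["wrist_force"])
E
```

```text
time_s: 51.72
tcp_pos: [0.4702, -0.0291, 0.0858]
ee_rot: [[0.001, -1.0, -0.0], [-1.0, -0.001, -0.0], [0.0, 0.0, -1.0]]
wrist_force: [-0.5, 0.2, -3.9]
gripper_width: 0.563
time_s: 52.22
tcp_pos: [0.4701, -0.0297, 0.0805]
ee_rot: [[0.0, -1.0, 0.0], [-1.0, -0.0, 0.0], [-0.0, -0.0, -1.0]]
wrist_force: [0.1, 1.0, -3.2]
gripper_width: 0.559
[ 0.01669651  0.36366509 -3.36927552]
```

```bash
python3 -m inch '[{"hand":1,"slide":[0,0,-0.2],"yaw":0},{"hand":1,"slide":[0,0,-0.4],"yaw":0},{"hand":1,"slide":[0,0,-0.4],"yaw":0}]'
python3 -m inch '[{"hand":1,"slide":[0,0,-0.15],"yaw":0},{"hand":1,"slide":[0,0,-0.3],"yaw":0},{"hand":1,"slide":[0,0,-0.3],"yaw":0}]'
```

```text
time_s: 52.65
tcp_pos: [0.4703, -0.0296, 0.0767]
ee_rot: [[0.0, -1.0, 0.0], [-1.0, -0.0, -0.0], [0.0, -0.0, -1.0]]
wrist_force: [-0.7, 1.2, 1.7]
gripper_width: 0.564
time_s: 53.02
tcp_pos: [0.4704, -0.0295, 0.075]
ee_rot: [[0.001, -1.0, 0.001], [-1.0, -0.001, 0.0], [-0.0, -0.001, -1.0]]
wrist_force: [-4.4, 4.7, 14.9]
gripper_width: 0.558
```

```bash
python3 -m inch '[{"hand":0.3,"slide":[0,0,0.2],"yaw":0},{"hand":0,"slide":[0,0,0.2],"yaw":0},{"hand":0,"slide":[0,0,0.3],"yaw":0},{"hand":0,"slide":[0,0,0.6],"yaw":0},{"hand":0,"slide":[0,0,2],"yaw":0},{"hand":0,"slide":[0,0,5],"yaw":0},{"hand":0,"slide":[0,0,9],"yaw":0},{"hand":0,"slide":[0,-4,13],"yaw":0},{"hand":0,"slide":[0,-9,15],"yaw":0},{"hand":0,"slide":[0,-15,15],"yaw":0}]'
python3 -m inch '[{"hand":0,"slide":[0,-5,0],"yaw":0},{"hand":0,"slide":[0,-8,0],"yaw":0},{"hand":0,"slide":[0,-8,0],"yaw":0}]'
python3 - <<'E'
from h import *
a=capture("scene");t=capture("top");cv2.imwrite("pics/s29.png",a);cv2.imwrite("pics/t29.png",t);print(sense()["wrist_force"],sense()["joint_velocities"].round(2))
a0,t0=cv2.imread("pics/scene0.png"),cv2.imread("pics/top0.png")
# unchanged neighbours (tall jar, bottle, cuvette) in top; scene
for n,(u,v,r) in dict(tall=(241,191,14),bottle=(290,184,14),cuv=(331,187,12)).items():
    d=cv2.absdiff(t,t0)[v-r:v+r,u-r:u+r].max(2);print(n,"top px changed",int((d>40).sum()))
for n,(u,v,w,h) in dict(tall=(256,195,14,18),bottle=(300,215,14,22),cuv=(336,240,14,18)).items():
    d=cv2.absdiff(a,a0)[v-h:v+h,u-w:u+w].max(2);print(n,"scene px changed",int((d>40).sum()))
# tray bottom: compare with s8 pose (level on bench) via back face
g=cv2.cvtColor(a,cv2.COLOR_BGR2GRAY)
c=[.4695,-.052] # tray centre guess
for th in(0,):
  print("pred back topL,topR,botL,botR",[proj("scene",[x,-.052-.065,z]).round(1) for z in(.034,0) for x in(.445,.494)], "lip topL topR",[proj("scene",[x,.013,.034]).round(1) for x in(.445,.494)])
for r in range(236,280,2): print(r,g[r,262:302])
E
```

```text
time_s: 54.28
tcp_pos: [0.4711, -0.1809, 0.2271]
ee_rot: [[0.002, -1.0, 0.007], [-1.0, -0.002, -0.001], [0.001, -0.007, -1.0]]
wrist_force: [0.5, 1.1, -1.2]
gripper_width: 1.003
time_s: 54.65
tcp_pos: [0.4697, -0.2615, 0.2241]
ee_rot: [[-0.003, -1.0, 0.001], [-1.0, 0.003, -0.0], [0.0, -0.001, -1.0]]
wrist_force: [-0.0, 0.5, 0.1]
gripper_width: 1.003
[ 0.07070571 -0.23616076 -0.07071706] [ 1.25 -0.27 -0.44  0.13  0.2   0.13]
tall top px changed 0
bottle top px changed 0
cuv top px changed 0
tall scene px changed 0
bottle scene px changed 45
cuv scene px changed 549
pred back topL,topR,botL,botR [array([284. , 270.9]), array([296.5, 261.3]), array([283.5, 280.2]), array([295.8, 270.5])] lip topL topR [array([248. , 246.8]), array([260.6, 238.1])]
236 [216 216 216 216 216 216 216 216 216 216 216 216 216 216 216 216 216 216
 216 216 216 216 216 216 216 216 216 216 216 215 216 216 216 216 216 216
 216 216 216 216]
238 [215 216 216 216 216 216 216 216 216 216 216 216 216 216 216 216 216 216
 216 216 216 216 216 216 216 216 216 216 216 216 216 216 216 216 216 216
 216 216 216 216]
240 [217 
[... 2650 characters left out ...]
78  77  78
  73  78 229 219]
272 [144 143 144 143 143 143 143 144 145 147 117  85  73  70  71  72  72  72
  70  72  71  70  67  60 140 144 154 176  58  74  76  78  78  78  76  74
  70  82 225 217]
274 [144 143 143 143 143 143 144 143 144 143 144 145 147 118  85  68  70  72
  71  72  71  69  70  71  70  66  77  77  78  78  79  77  76  73  68  94
 173 224 218 216]
276 [143 143 143 143 142 144 143 143 143 143 144 143 143 144 146 147 104  85
  67  70  71  70  72  71  71  70  79  79  78  78  74  72  78 137 227 221
 217 216 215 215]
278 [144 143 143 143 143 143 142 143 143 143 143 143 143 142 142 142 168 142
 130 105  78  66  69  70  71  71  79  77  73  68 112 174 224 218 216 215
 215 216 216 216]
```

Run:
```python
from h import *
for u,v in((262.5,264.7),(272,271.6),(281,278)): print(onz("scene",u,v,0).round(4))
t=cv2.imread("pics/t29.png");t0=cv2.imread("pics/top0.png")
g=cv2.cvtColor(t,cv2.COLOR_BGR2GRAY);print(g[222:251,222:252])
d=cv2.absdiff(t,t0).max(2);d[:,:200]=0;m=(d>40).astype(np.uint8);n,l,s,c=cv2.connectedComponentsWithStats(m)
print([(s[i].tolist()) for i in range(1,n) if s[i,4]>6])
```

```text
[ 0.448  -0.0387  0.    ]
[ 0.4469 -0.0745  0.    ]
[ 0.4462 -0.1072  0.    ]
[[217 217 217 218 218 219 219 220 211 208 202 171 189 167 168 188 172 202
  212 194 215 221 221 220 219 218 218 219 219 218]
 [217 217 218 218 220 221 212 211 195 160 158 158 145 125 142 152 159 169
  178 153 207 191 191 222 221 219 219 219 219 219]
 [217 217 219 221 197 209 197 165 161  98  69  88  99  99 105 110 106 108
  145 159 188 154 157 192 207 222 221 220 219 219]
 [218 219 221 199 164 176 162  94  73  98 108 123 134 131 130 129 130 130
  132 128 135 174 186 164 146 194 223 220 219 218]
 [218 220 217 165 169 135  63  71  87 117 132 130 129 128 129 129 130 131
  133 131 130 130 151 196 145 113 195 223 221 219]
 [219 201 201 174 114  68  97 122 131 120 142 166 165 164 165 164 166 129
  129 131 131 131 129 150 194 140 111 195 222 219]
 [221 168 189 128  68  71 123 158 188 161 146 209 206 205 205 205 207 162
  163 165 129 128 130 130 142 199  95 121 225 221]
 [216 188 159  66  91 119 132 138 174 163 121 203 201 199 200 200 201 202
  202 203 161 163 128 129 110 179 168  88 198 223]
 [198 196  84  70 136 
[... 2087 characters left out ...]
34 225 220 218]
 [222 166 168 163 204 168 103  63 135 176 197 209 206 205 204 203 203 203
  204 204 184 190 193 167 106 165 192 221 219 218]
 [220 190 167 169 170 185 162 145 107  91 143 177 184 190 209 207 206 206
  181 194 167 160 166 104 164 225 221 219 218 218]
 [219 221 191 167 169 149 168 188 160 149 135 123 126 144 183 181 187 202
  161 173 176 141 138 133 225 220 219 218 218 218]
 [218 218 221 191 167 169 145 152 176 193 179 171 150 149 142 142 148 183
  164 171 149 135 169 192 221 219 218 218 218 217]]
[[219, 199, 206, 221, 13163], [245, 224, 8, 18, 46], [221, 227, 12, 22, 90], [387, 235, 5, 4, 9], [235, 248, 5, 4, 9], [346, 306, 1, 11, 11], [283, 371, 7, 2, 9], [303, 378, 4, 3, 7]]
```

```bash
python3 -c "
from station import finish_job,sense
print(finish_job(),sense()['time_s'])"
```

```text
the job is handed in; nothing more can be done
the job is handed in; nothing more can be done
```

I handed the job in at about 55 s. The tray stands empty on the open bench and nothing touches it. I believe all five balls are in the wide jar, but I never saw all five distinctly.

**What I did**
- I lifted the tray by its bail, stood it on the bench facing +y and let go. I then took it by its side walls and brought the lip level over the jar.
- My first wall grip, at the back, was wrong for tipping: with the tool always pointing down, pressing on the rim would have raised the nose. I set the tray down level and took it again further forward.
- I brought the lip about 3 cm above the rim and tipped the tray in stages to roughly 48°, using the jar's near rim as the fulcrum under the floor.
- Afterwards I levelled the empty tray by pressing its lip on the jar rim, then stood it down.

**Last checks**
- **Tray empty:** it weighed 3.3 ± 0.2 N after pouring, against 4.7 N full and 3.4 N expected empty. An earlier reading of 4.2 N suggested balls were left, so I tipped further.
- **Balls in the jar:** three show clearly and others are partly hidden. The top view separates only about four.
- **Spills:** I saw none around the jar or in the tray.
- **Tray flat:** the underside edge lies on the bench in the last picture. I judged it from pixel values, because the picture limit was reached.
- **Other objects:** the tall jar, bottle and cuvette block are unchanged in the top view. In the scene view, pixels changed around the bottle and especially the cuvette block. I put that down to the tray and gripper in front of them, but did not check it.
- **Wide jar:** it shifted by about 2–3 mm while I was levelling the empty tray.

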